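Top up the nut jar and line the jars up on the shelf

ROBOT

A 7-joint arm with a two-finger parallel gripper is mounted at the origin on the work surface. World frame = base frame: x ahead of the robot, y to its left, z up, the work surface at z = 0. Lengths are in m, angles in rad, forces in N, time in s.
With the tool pointing down it reaches from about 0.375 to 0.925 m from the base axis. Payload 3.1 kg.
Tool frame: the origin (TCP) lies at the very end of the fingers, on their centre line; the grasp point (between the pads) lies arm.grip_point_offset behind it (arm.grip_point_offset is the distance from the TCP to the grasp point, in m); z points along the fingers, y is the line along which they close (so a half turn about z gives the same grasp; the last joint's range is limited). The gripper opens to 85 mm and grips with 20 to 120 N. Pads are 22 mm wide; open, the fingers measure 114 mm over their backs; the gripper's body (76 mm by 85 mm) begins 54 mm behind the grasp point. The pads swing forward as they close: fully open they stand 13 mm farther back than shut.
Start: joints at [-1.445, 0.383, 0.044, 1.598, -0.018, 1.161, -0.05], TCP at [0.144, 0.634, 0.204] pointing down, gripper open.
Joint ranges: [-2.61, 2.61], [-0.41, 2.15], [-1.48, 1.57], [0, 2.5], [-1.57, 4.71], [0.05, 1.97], [-2.85, 2.85]. Speed limits (rad/s): [2.79, 2.79, 3.14, 3.14, 3.14, 3.14, 3.14].

INTERFACE

Orientations are given as a unit quaternion [x, y, z, w].
In Python, from rig import arm gives the robot as it stands.
- The arm moves only by the tool carry_out, never from a script. Its argument "targets" is a list of rows, each an object with "dr": the turn, a rotation vector about the world's x, y, z in degrees, a list of three; "slide": the shift along the world's x, y, z in cm, a list of three; "hand": the closure, from 0 (fully open) to 1 (shut). A call has 1 to 8 rows; each row is the pose to reach, as a shift and turn from the pose commanded when the call began; what a row does not reach only later rows make up. A row lasts 1/10 s, in which the tool goes at most 50 mm and 8.59 degrees, less where a joint would pass 70% of its speed; a pose out of reach is approached as far as the arm can. A call with a gripper value outside its range is refused whole. The fingers move at their own pace and stop on an object; "squeeze" is the grip in N (left out, the last holds). Time passes only in rows, so rows that repeat a pose let the fingers close. It gives the time, the measured TCP pose, the force, the opening and the grip force at its end, in the units of the state.
- arm.sense(): the state, without advancing time (a new reading comes with each control period).
- arm.snapshot(name): name is "scene" or "side" or "wrist"; returns a dict with "img" (420x560x3 uint8, blue, green, red), "depth" (420x560 float32, m along the optical axis (not along the pixel's ray), 0 where there is no reading), "mtx" (3x3 intrinsics, pixels), "R" (3x3) and "t" (3): a world point X has camera coordinates R X + t. Camera axes: x right, y down, z forward; pixel columns grow to the right and rows downward; lengths in m; the calibration is good to about 2 mm. A picture is of the moment at which its call begins.
- arm.finish_job(): hands the job in; it is judged then, once.
The state is a dict: "clock": time; "q": joint angles; "qvel": joint speeds; "joint_efforts": joint torques, N m; "position": TCP position; "tool_rot": TCP orientation; "force": force on the tool from outside, world axes, zero at the start; "wrist_torque": the same for the moment, N m; "opening": finger opening in m; "grasp_force": force on a finger pad.
Only numpy, scipy, OpenCV 4.12 (cv2) and the standard library are available. Lean on these libraries where they do the work, as an engineer would, in place of code of your own. Each camera call takes 0.05 s, during which the arm holds its last target. There are 200 camera calls.

TASK

Use the steel scoop to tip at least two nuts from the wooden trough into the empty glass jar on the table, touching no nut with the fingers and spilling none, and lay the scoop back in the trough. Then stand this jar and the shorter one gently on the low shelf, continuing from the tall jar that stands there: one straight side-by-side row along the middle of the board, stepping down in height from tall to short, with the jars close together (gaps of about 1 cm at most). Leave the tall jar, crock, mug and geranium where they are and upright.

Things in the scene. Friction and masses are not known exactly. Their poses are not given: they have to be found in the camera images.
- trough: Fixed dark wooden trough. Origin: centre of underside. Flat floor inside 160 mm (x) by 100 mm (y), 10 mm above the origin; ends (+x, -x) slope up and out at 45 deg, long sides at 65 deg; rim 52 mm high, 260 x 155 mm. Nuts start on its +x half, the scoop on the -x half facing +x, its handle rising over the -x end. Its x axis is within 0.3 rad of world -y (robot's right).
- scoop: Loose steel scoop, 120 g. Open-fronted pan 76 mm long (x, mouth at +x), 54 mm wide (y), 50 mm inside, of 2 mm sheet; sides sloping from 16 mm high in front to 35 mm, closed back 36 mm high at x = -38 mm. Origin: centre of the pan's underside. Flat handle 16 mm wide (y), 10 mm thick, 115 mm long, rising backward (-x) at 35 deg from the top of the back.
- scoop_grip (a point): Point in the middle of the scoop's handle, 75 mm along it: at x = -97 mm, y = 0, z = 75 mm in the scoop's frame. Pinch the handle here, across its 16 mm width, from above.
- scoop_lip (a point): Middle of the scoop's front edge (mouth), at x = 38 mm, z = 2 mm in the scoop's frame.
- nut0: One of seven equal brown nuts in the shell, nearly round, 22 mm across and 23 mm long, 10 g; origin at its centre.
- nut1: One of seven equal brown nuts in the shell, nearly round, 22 mm across and 23 mm long, 10 g; origin at its centre.
- nut2: One of seven equal brown nuts in the shell, nearly round, 22 mm across and 23 mm long, 10 g; origin at its centre.
- nut3: One of seven equal brown nuts in the shell, nearly round, 22 mm across and 23 mm long, 10 g; origin at its centre.
- nut4: One of seven equal brown nuts in the shell, nearly round, 22 mm across and 23 mm long, 10 g; origin at its centre.
- nut5: One of seven equal brown nuts in the shell, nearly round, 22 mm across and 23 mm long, 10 g; origin at its centre.
- nut6: One of seven equal brown nuts in the shell, nearly round, 22 mm across and 23 mm long, 10 g; origin at its centre.
- mid_jar: Loose open straight-sided glass jar, empty: the jar to be filled. 68 mm outside diameter, 61 mm inside, 120 mm high, glass floor 6 mm, about 300 g. Origin: centre of its underside, z up its axis.
- short_jar: Loose open glass jar of the same 68 mm diameter but 100 mm high, with some red-brown beans in it, about 340 g. Origin: centre of its underside, z up.
- tall_jar: Glass jar of the same 68 mm diameter, 140 mm high, with pale beans in it, 500 g, loose, already standing near one end of the shelf (which end varies). Origin: centre of its underside, z up.
- shelf: Fixed low wooden shelf, open above: board 380 mm long (y), 110 mm deep (x), top 80 mm above the table; along its far edge (+x) a rail rises 20 mm above the board, inner face at x = 49 mm. Origin: on the table under the board's middle; the row's line is x = 0. Yaw within 0.15 rad of the world axes.
- crock: Bystander: white stoneware salt crock, 72 mm diameter, 90 mm high, at the shelf's other end. Origin: centre of its underside.
- geranium: Bystander: geranium cutting in a glass, about 72 mm diameter at the glass, leaves within 70 mm of its axis, 175 mm high. Origin: centre of its underside.
- mug: Bystander: white mug, 76 mm diameter, 85 mm high. Origin: centre of its underside.
Mind the look-alikes: they are no part of the job. What is shaped like the scoop but orange or yellow is not meant.

How it is judged:
By the outcome, as a careful person would: the job done as asked, in the order asked, and still so for the second after the job is handed in, with the robot touching nothing.
It also fails if it takes over 72 s, if anything falls off the work surface, if the arm or the gripper's body presses on something with over 40 N, if the wrist force passes 120 N, or if a joint passes its speed limit or range.

## Working session

There is one attempt and no reset: what is moved stays moved. The work goes in short steps, Python scripts to look and compute and a tool call to move; the robot and the scene stay as the last step left them, time stands still between calls to the robot, and variables do not carry over. Pictures are saved under pics/ and viewed, at most 10 in all, crops included, and the job is handed in when it is done.

Besides the shell and the picture viewer there is one more tool, called after "Call:" in YAML: its name, and indented under it one key for each argument. carry_out: Moves the arm, as the interface text tells. Its arguments: {"type":"object","properties":{"targets":{"type":"array","items":{"type":"object","properties":{"dr":{"type":"array","items":{"type":"number"}},"slide":{"type":"array","items":{"type":"number"}},"hand":{"type":"number"}}}},"squeeze":{"type":"number"}},"required":["targets"]}

```bash
ls; mkdir -p pics; cat > h.py <<'E'
import numpy as np,cv2
from rig import arm
def snap(n):
    s=arm.snapshot(n); v,u=np.mgrid[0:420,0:560]; d=s["depth"]; K=s["mtx"]
    c=np.stack([(u-K[0,2])*d/K[0,0],(v-K[1,2])*d/K[1,1],d],-1)
    s["P"]=(c-s["t"])@s["R"]; s["P"][d<=0]=np.nan; return s
E
python3 - <<'E'
from h import *
import pickle
for n in("scene","side"):
    s=snap(n); cv2.imwrite(f"pics/{n}0.png",s["img"]); pickle.dump(s,open(n+".pkl","wb"))
    print(n,-s["R"].T@s["t"],s["R"][2],s["mtx"][0,0])
st=arm.sense(); print(st,arm.grip_point_offset)
E
```

```text
pics
scene [1.1761762  0.50007043 1.16029192] [-0.48850037 -0.34721839 -0.80050407] 498.7067630806454
side [-0.04675276 -1.1058129   1.21905658] [ 0.32860094  0.66680996 -0.66886912] 516.7703690059656
{'clock': 0.1, 'q': array([-1.4447993 ,  0.38376998,  0.04382981,  1.59943502, -0.01789891,
        1.16121045, -0.04989964]), 'qvel': array([-0.00120495,  0.00067282,  0.00181811, -0.00362303, -0.00220802,
       -0.00082477, -0.00034068]), 'joint_efforts': array([ 2.38389752e-03, -4.34726393e+01,  1.02911510e+00, -2.50453788e+01,
        1.08973961e-02,  5.41668967e-03,  1.47659472e-05]), 'position': array([0.14405097, 0.63287919, 0.20279357]), 'tool_rot': array([ 1.11621988e-01,  9.93749996e-01, -1.21308089e-03, -7.26064457e-05]), 'force': array([ 1.04335348, -0.42135928,  0.26415071]), 'wrist_torque': array([ 0.01824767, -0.01843454, -0.02560237]), 'grasp_force': 0.0, 'opening': 0.08572551177465994} 0.0187
```

View pics/scene0.png

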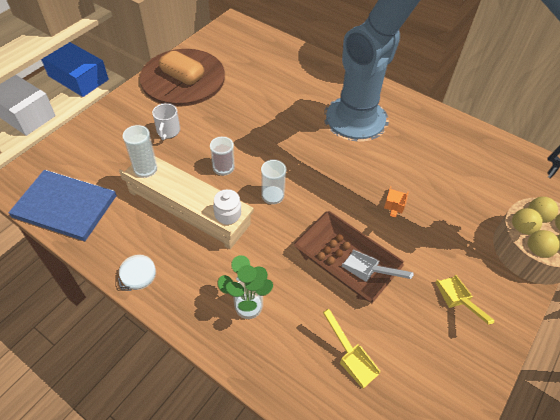

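View pics/side0.png

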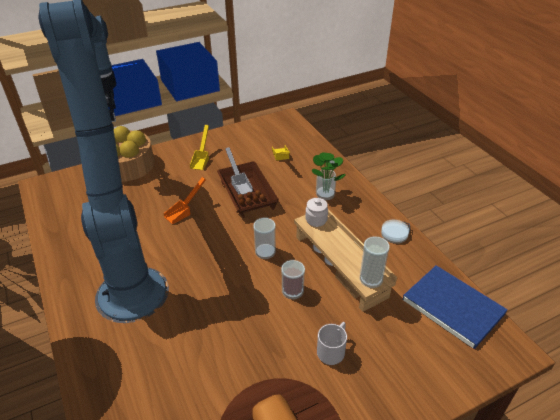

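Steel scoop in trough at scene px (375,266); the look-alikes are orange (396,202) and yellow (455,290), (355,360). The steel one with its handle over the trough end fits. Empty jar (273,182), bean jar short (222,156), tall jar on the shelf (140,150), crock (227,207), mug (166,122), geranium (248,290).

```bash
python3 - <<'E'
from h import *
import pickle
S={n:pickle.load(open(n+".pkl","rb")) for n in("scene","side")}
P=np.concatenate([S[n]["P"].reshape(-1,3) for n in S]);C=np.concatenate([S[n]["img"].reshape(-1,3) for n in S])
np.savez("cloud.npz",P=P,C=C)
# ortho: 1.6mm/px; col = -y (robot's right to image right), row = -x (far on top)
r=.0016; o=np.zeros((480,620,3),np.uint8)
i=np.argsort(np.nan_to_num(P[:,2],nan=-9)); P=P[i];C=C[i]
u=(0.45-P[:,1])/r; v=(0.95-P[:,0])/r
k=np.isfinite(u)&(u>=0)&(u<619)&(v>=0)&(v<479)&(P[:,2]<.3)&(P[:,2]>-.02)
o[v[k].astype(int),u[k].astype(int)]=C[k]
for t in range(0,620,62): cv2.putText(o,f"{.45-t*r:.2f}",(t,10),0,.35,(0,255,255))
for t in range(0,480,60): cv2.putText(o,f"{.95-t*r:.2f}",(0,t+10),0,.35,(0,255,255))
cv2.imwrite("pics/ortho.png",o)
a=cv2.resize(S["scene"]["img"][195:315,285:425],None,fx=4,fy=4,interpolation=2)
cv2.imwrite("pics/crop.png",a)
E
```

```text
(no output)
```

View pics/ortho.png

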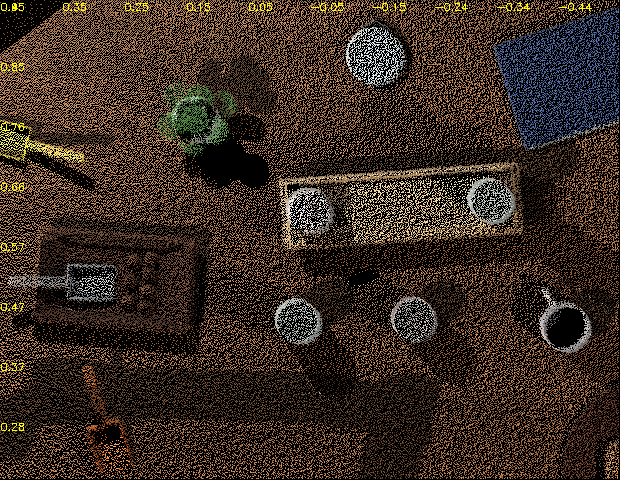

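View pics/crop.png

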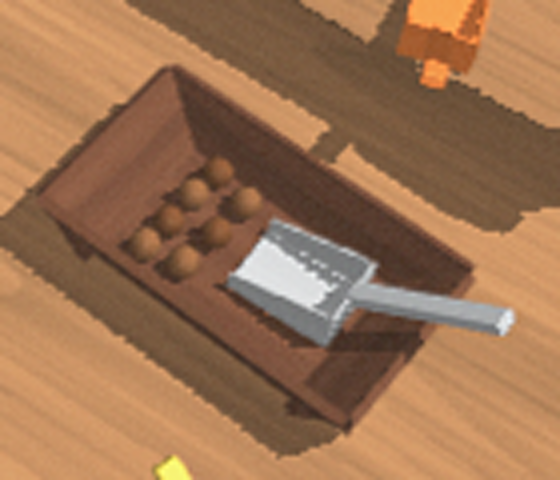

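The ortho (right = -y, up = +x) shows the steel scoop at px (92,283) facing -y, with its handle to the left. The nuts are in two lines at px (130-155, 260-310). The crop confirms the steel scoop and seven nuts (two rows: 4 far, 3 near the mouth). Now exact numbers.

```bash
python3 - <<'E'
from h import *
from scipy.optimize import least_squares
d=np.load("cloud.npz");P=d["P"];C=d["C"].astype(int)
k=np.isfinite(P).all(1);P=P[k];C=C[k]
def circ(n,c,z0,z1,r0,rr=.05):
    q=P[(np.hypot(P[:,0]-c[0],P[:,1]-c[1])<rr)&(P[:,2]>z0)&(P[:,2]<z1)]
    f=least_squares(lambda p:np.hypot(q[:,0]-p[0],q[:,1]-p[1])-r0,c,loss="soft_l1",f_scale=.002)
    f2=least_squares(lambda p:np.hypot(q[:,0]-p[0],q[:,1]-p[1])-p[2],list(c)+[r0],loss="soft_l1",f_scale=.002)
    print(n,len(q),f.x.round(4),"free r",f2.x.round(4),"rms",np.sqrt(np.median(f.fun**2)).round(4),"zmax",np.percentile(q[:,2],99).round(4))
o=lambda u,v:(0.95-v*.0016,.45-u*.0016)
circ("mid",o(298,321),.02,.115,.034);circ("short",o(414,319),.02,.095,.034)
circ("tall",o(491,200),.11,.215,.034);circ("crock",o(310,211),.09,.15,.036);circ("mug",o(565,327),.02,.08,.038)
circ("ger",o(198,120),.01,.07,.036)
def rect(m):
    r=cv2.minAreaRect(P[m][:,:2].astype(np.float32)*1000);return r
x,y,z=P.T
g=(abs(z-.1)<.004)&(x>.55)&(x<.75)&(y<.02)&(y>-.4)&(C[:,2]>C[:,0]+40)
print("rail",rect(g),g.sum()); b=(abs(z-.08)<.003)&(x>.5)&(x<.75)&(y<.02)&(y>-.4); print("board",rect(b),b.sum(),z[b].mean())
q=P[b];q=q[(q[:,1]<-.08)&(q[:,1]>-.25)];print("front edge fit",[(round(a,3),q[(abs(q[:,1]-a)<.01)][:,0].min().round(4),q[(abs(q[:,1]-a)<.01)][:,0].max().round(4)) for a in(-.1,-.15,-.2,-.24)])
t=(z>.046)&(z<.058)&(x>.38)&(x<.62)&(y>.1)&(y<.42)&(C[:,2]<140)&(C[:,2]>C[:,0]+12)
print("trough rim",rect(t),t.sum(), cv2.boxPoints(rect(t)).round(0).tolist())
s=(x>.4)&(x<.6)&(y>.2)&(y<.5)&(z>.005)&(z<.15)&(abs(C[:,2]-C[:,0])<25)&(C.sum(1)>240)
Q=P[s];print("scoop n",len(Q),Q.min(0),Q.max(0))
h=Q[(Q[:,1]>Q[:,1].max()-.09)];c=h.mean(0);w=np.linalg.svd(h-c)[2][0];print("handle c",c.round(4),"dir",w.round(3))
for a in np.arange(.25,.47,.01):
    e=Q[abs(Q[:,1]-a)<.005]
    if len(e)>5: print(a.round(2),len(e),"x",np.percentile(e[:,0],[2,98]).round(4),"z",np.percentile(e[:,2],[2,98]).round(4))
n=(x>.42)&(x<.58)&(y>.15)&(y<.28)&(z>.022)&(z<.05)&(C[:,2]>C[:,0]+20)
Q=P[n]; Q=Q[Q[:,2]<.036]; 
import scipy.cluster.hierarchy as H
I=np.zeros((200,200),np.uint8)
top=Q[Q[:,2]>.0255]; L=H.fcluster(H.linkage(top,"average"),.016,"distance")
for l in set(L):
    e=top[L==l]
    if len(e)>4: print("nut",len(e),e.mean(0).round(4),e[:,2].max().round(4))
E
```

```text
mid 1130 [ 0.4354 -0.0262] free r [ 0.4355 -0.0263  0.0338] rms 0.0014 zmax 0.1148
short 904 [ 0.4381 -0.2125] free r [ 0.4381 -0.2125  0.034 ] rms 0.0015 zmax 0.0949
tall 1492 [ 0.6284 -0.3361] free r [ 0.6284 -0.3361  0.0342] rms 0.0014 zmax 0.2149
crock 955 [ 0.6118 -0.0453] free r [ 0.6124 -0.0453  0.0344] rms 0.0025 zmax 0.1499
mug 1281 [ 0.426  -0.4559] free r [ 0.4258 -0.4561  0.0366] rms 0.0023 zmax 0.0797
ger 582 [0.759  0.1374] free r [0.759  0.1374 0.0359] rms 0.0013 zmax 0.0696
rail ((637.2767333984375, -190.5276641845703), (82.2348861694336, 381.2369079589844), 4.006806373596191) 391
board ((619.00390625, -193.13723754882812), (118.33467864990234, 386.7236022949219), 4.307156085968018) 3671 0.07963222352771183
front edge fit [(-0.1, np.float64(0.5571), np.float64(0.6718)), (-0.15, np.float64(0.5581), np.float64(0.6738)), (-0.2, np.float64(0.564), np.float64(0.6771)), (-0.24, np.float64(0.5638), np.float64(0.6802))]
trough rim ((501.3631591796875, 263.2601013183594), (262.6083984375, 157.4654541015625), 85.19014739990234) 1075 [[412.0, 139.0], [569.0, 126.0], [591.0, 388.
[... 1313 characters left out ...]
8] 0.0358
nut 39 [0.477  0.1655 0.0311] 0.0358
nut 20 [0.4589 0.1674 0.0308] 0.0351
nut 10 [0.5632 0.2717 0.0309] 0.0358
nut 10 [0.5606 0.2556 0.0313] 0.0358
nut 23 [0.5329 0.1617 0.0311] 0.0358
nut 23 [0.5192 0.1634 0.0294] 0.0349
nut 8 [0.5508 0.1786 0.0303] 0.0358
nut 5 [0.5628 0.1627 0.0293] 0.0327
nut 29 [0.5476 0.161  0.0314] 0.0359
nut 8 [0.5269 0.2228 0.0282] 0.0318
nut 33 [0.533  0.2364 0.0293] 0.032
nut 8 [0.5583 0.2196 0.0314] 0.035
nut 5 [0.5602 0.2363 0.0286] 0.03
nut 11 [0.5576 0.1994 0.0319] 0.0353
nut 37 [0.5364 0.2068 0.0297] 0.0353
nut 38 [0.5019 0.2415 0.0291] 0.0345
nut 46 [0.5107 0.208  0.0285] 0.0357
nut 11 [0.492 0.224 0.029] 0.0321
nut 35 [0.4837 0.21   0.0296] 0.0357
```

Call:
carry_out:
  targets:
    - {"slide":[35.5,-23.4,-3.0],"dr":[0,0,-78],"hand":0.5}
    - {"slide":[35.5,-23.4,-3.0],"dr":[0,0,-78],"hand":0.5}
    - {"slide":[35.5,-23.4,-3.0],"dr":[0,0,-78],"hand":0.5}
    - {"slide":[35.5,-23.4,-3.0],"dr":[0,0,-78],"hand":0.5}
    - {"slide":[35.5,-23.4,-3.0],"dr":[0,0,-78],"hand":0.5}
    - {"slide":[35.5,-23.4,-3.0],"dr":[0,0,-78],"hand":0.5}
    - {"slide":[35.5,-23.4,-3.0],"dr":[0,0,-78],"hand":0.5}
    - {"slide":[35.5,-23.4,-3.0],"dr":[0,0,-78],"hand":0.5}

```text
clock: 0.9
position: [0.4784, 0.4127, 0.1754]
tool_rot: [0.655, 0.755, -0.0, -0.0]
force: [0.5, 0.9, 1.1]
opening: 0.0426
grasp_force: 0.0
```

Call:
carry_out:
  targets:
    - {"slide":[2.1,-1.2,-1.0],"dr":[0,0,-9],"hand":0.5}
    - {"slide":[2.1,-1.2,-1.0],"dr":[0,0,-9],"hand":0.5}
    - {"slide":[2.1,-1.2,-5],"dr":[0,0,-9],"hand":0.5}
    - {"slide":[2.1,-1.2,-9],"dr":[0,0,-9],"hand":0.5}
    - {"slide":[2.1,-1.2,-10.9],"dr":[0,0,-9],"hand":0.5}
    - {"slide":[2.1,-1.2,-10.9],"dr":[0,0,-9],"hand":0.5}

```text
clock: 1.5
position: [0.4935, 0.4012, 0.0623]
tool_rot: [0.709, 0.705, -0.005, -0.001]
force: [0.1, -1.0, 0.0]
opening: 0.0427
grasp_force: 0.0
```

```bash
python3 - <<'E'
from h import *
s=arm.sense();print(s["position"],s["tool_rot"],s["force"],s["q"])
a=snap("scene")["img"][180:315,290:440];b=snap("wrist")["img"]
a=cv2.resize(a,(467,420),interpolation=2);cv2.imwrite("pics/grip.png",cv2.resize(np.hstack([a,b]),(800,327)))
E
```

```text
[0.49347289 0.40121699 0.06233344] [ 0.70940391  0.70478559 -0.00476859 -0.00079068] [ 0.07719958 -0.98579345  0.01567029] [-1.04981112  0.54047975  0.39067573  1.74479739 -0.25085876  0.9154672
 -0.56002691]
```

View pics/grip.png

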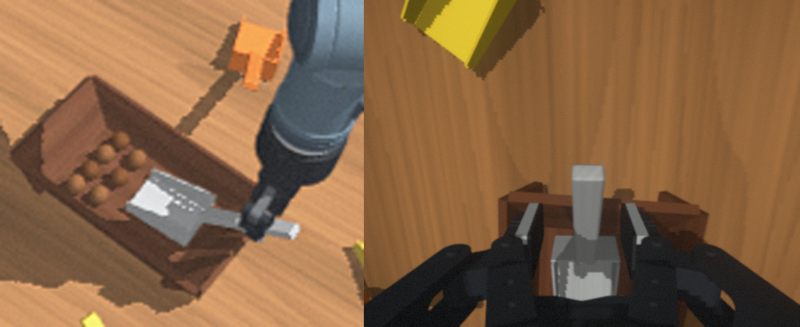

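The handle lies between the open fingers (px 588 vs finger middle 580 in the wrist view), about 4 mm off-centre. I'll shift and pinch.

Call:
carry_out:
  targets:
    - {"slide":[0.4,0,0.4],"hand":0.5}
    - {"slide":[0.4,0,0.4],"hand":0.7}
    - {"slide":[0.4,0,0.4],"hand":1}
    - {"slide":[0.4,0,0.4],"hand":1}
    - {"slide":[0.4,0,0.4],"hand":1}
    - {"slide":[0.4,0,0.4],"hand":1}
  squeeze: 110

```text
invalid input at $.targets[0]: expected keys dr, slide, hand
```

Call:
carry_out:
  targets:
    - {"slide":[0.4,0,0.4],"dr":[0,0,0],"hand":0.5}
    - {"slide":[0.4,0,0.4],"dr":[0,0,0],"hand":0.7}
    - {"slide":[0.4,0,0.4],"dr":[0,0,0],"hand":1}
    - {"slide":[0.4,0,0.4],"dr":[0,0,0],"hand":1}
    - {"slide":[0.4,0,0.4],"dr":[0,0,0],"hand":1}
    - {"slide":[0.4,0,0.4],"dr":[0,0,0],"hand":1}
  squeeze: 110

```text
clock: 2.2
position: [0.5023, 0.4022, 0.071]
tool_rot: [0.711, 0.704, -0.0, -0.0]
force: [-0.0, 1.3, -0.1]
opening: -0.0
grasp_force: 0.0
```

```bash
python3 - <<'E'
from h import *
s=arm.sense();print(s["position"],s["opening"],s["grasp_force"])
a=snap("scene")["img"][200:300,320:440];b=snap("wrist")["img"];c=snap("side")["img"][140:220,210:290]
a=cv2.resize(a,(504,420),interpolation=2);c=cv2.resize(c,(420,420),interpolation=2);cv2.imwrite("pics/grip2.png",cv2.resize(np.hstack([a,c,b]),(800,226)))
E
```

```text
[0.50226526 0.40219957 0.07095557] -4.2149282779124904e-05 0.0
```

View pics/grip2.png

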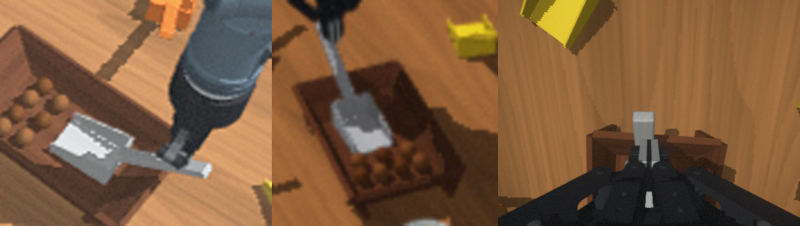

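```bash
python3 - <<'E'
from h import *
for n in("scene","side","wrist"):
    s=snap(n);P=s["P"].reshape(-1,3);C=s["img"].reshape(-1,3).astype(int)
    for nm,m in(("grey",(abs(C[:,2]-C[:,0])<25)&(C.sum(1)>240)),("black",C.sum(1)<130)):
      Q=P[m&np.isfinite(P).all(1)]
      for a in np.arange(.345,.46,.01):
        e=Q[(abs(Q[:,1]-a)<.005)&(abs(Q[:,0]-.5)<.035)&(Q[:,2]>.05)&(Q[:,2]<.16)]
        if len(e)>3: print(n,nm,a.round(3),len(e),np.percentile(e[:,0],[5,95]).round(4),np.percentile(e[:,2],[5,95]).round(4))
E
```

```text
scene grey 0.345 10 [0.495  0.5082] [0.0504 0.0537]
scene grey 0.355 24 [0.4915 0.507 ] [0.0514 0.0598]
scene grey 0.365 28 [0.4923 0.5075] [0.0551 0.0679]
scene grey 0.375 24 [0.4938 0.5079] [0.0647 0.0778]
scene grey 0.385 21 [0.4997 0.5082] [0.0682 0.0794]
scene grey 0.395 14 [0.5031 0.5081] [0.0746 0.0873]
scene grey 0.405 8 [0.5056 0.5193] [0.0819 0.1347]
scene grey 0.415 32 [0.4936 0.5106] [0.0909 0.1175]
scene grey 0.425 28 [0.4929 0.5086] [0.0974 0.1114]
scene grey 0.435 19 [0.4942 0.5075] [0.1026 0.1109]
side grey 0.345 9 [0.4885 0.5006] [0.0506 0.062 ]
side grey 0.355 10 [0.491  0.5027] [0.0527 0.0682]
side grey 0.365 14 [0.4891 0.5012] [0.0593 0.0736]
side grey 0.375 10 [0.4901 0.5018] [0.0632 0.0852]
side grey 0.385 15 [0.4891 0.5027] [0.0691 0.0948]
side grey 0.395 12 [0.4905 0.502 ] [0.0789 0.1008]
side grey 0.405 7 [0.4894 0.5074] [0.0877 0.0987]
side grey 0.415 4 [0.4905 0.4961] [0.0885 0.0991]
side black 0.385 39 [0.4718 0.5273] [0.1286 0.1587]
side black 0.395 45 [0.4733 0.5293] [0.1198 0.1576]
side black 0.405 8 [0.4759 0.5315] [0.1367 0.1584]
side black 0.415 6 [0.4799 0.5326] [0.1471 0.1563]
wrist grey 0.385 4 [0.5003 0.504 ] [0.1334 0.1433]
wrist grey 0.395 39 [0.4999 0.5044] [0.1343 0.1466]
wrist grey 0.405 117 [0.4906 0.5041] [0.0911 0.1339]
wrist grey 0.415 1723 [0.493  0.5081] [0.0979 0.1341]
wrist grey 0.425 704 [0.4915 0.5054] [0.1036 0.1099]
wrist grey 0.435 760 [0.4917 0.5054] [0.1038 0.1105]
wrist black 0.385 15 [0.5131 0.5192] [0.05   0.0513]
wrist black 0.395 2567 [0.4668 0.5339] [0.1345 0.159 ]
wrist black 0.405 3414 [0.4758 0.5289] [0.11   0.1546]
wrist black 0.415 6938 [0.4694 0.5319] [0.1374 0.1586]
```

```bash
python3 - <<'E'
from h import *
s=snap("wrist");P=s["P"];C=s["img"]
print("cam",-s["R"].T@s["t"],s["R"][2]); 
for v in range(180,420,12): print(v,[(*(P[v,u]*1000).round(0).astype(int).tolist(),int(C[v,u].sum())//3) for u in (250,266,274,282,290,310)])
for n in("scene","side"):
    s=snap(n);c=s["R"]@arm.sense()["position"]+s["t"];c=s["mtx"]@c;c=c/c[2];u,v=int(c[0]),int(c[1]);print(n,u,v)
    for j in range(v-24,v+10,3): print(j,[(*(s["P"][j,i]*1000).round(0).astype(int).tolist(),int(s["img"][j,i].sum())//3) for i in range(u-8,u+9,4)])
E
```

```text
cam [0.50281177 0.4727689  0.2395465 ] [-0.00166821 -0.27989315 -0.96002971]
180 [(482, 427, -1, 104), (493, 426, -2, 103), (499, 427, 0, 105), (504, 426, -1, 101), (510, 426, -1, 110), (523, 426, -1, 106)]
192 [(482, 418, -2, 103), (493, 418, -1, 100), (499, 418, -1, 103), (504, 418, -2, 105), (510, 418, -1, 112), (523, 418, 0, 102)]
204 [(482, 410, 0, 101), (493, 410, 0, 96), (499, 409, -2, 102), (504, 409, -2, 111), (510, 409, -1, 110), (524, 409, -1, 104)]
216 [(491, 433, 106, 140), (497, 434, 109, 158), (500, 433, 107, 161), (503, 433, 107, 160), (510, 401, 0, 106), (524, 400, -2, 105)]
228 [(491, 429, 110, 121), (497, 429, 110, 128), (500, 429, 109, 127), (503, 429, 109, 126), (510, 392, -1, 103), (524, 392, -1, 99)]
240 [(481, 383, -1, 104), (497, 422, 105, 126), (500, 422, 104, 125), (503, 423, 105, 122), (510, 383, -2, 107), (524, 382, -1, 103)]
252 [(485, 394, 48, 73), (497, 416, 101, 122), (500, 415, 100, 125), (503, 415, 100, 125), (508, 393, 46, 50), (520, 393, 46, 46)]
264 [(485, 386, 46, 47), (497, 413, 107, 113), (500, 412, 105, 112), (503, 413, 107, 39), (507, 413, 1
[... 3644 characters left out ...]
97)]
153 [(524, 560, -5, 101), (490, 414, 97, 120), (498, 391, 109, 79), (562, 522, 6, 101), (580, 524, -1, 99)]
156 [(514, 534, 0, 100), (528, 525, 1, 106), (499, 399, 90, 94), (557, 510, 1, 102), (571, 503, 0, 99)]
159 [(509, 523, -6, 103), (521, 507, 0, 102), (494, 387, 85, 137), (548, 488, 3, 105), (561, 479, 5, 108)]
162 [(500, 500, -3, 103), (509, 479, 7, 98), (492, 384, 75, 148), (542, 477, -3, 94), (555, 466, 0, 106)]
165 [(492, 481, -3, 101), (505, 470, 0, 100), (521, 467, -4, 109), (502, 372, 65, 92), (521, 379, 54, 37)]
168 [(481, 453, 4, 74), (473, 383, 54, 48), (488, 378, 52, 43), (494, 351, 68, 93), (521, 381, 39, 29)]<stdin>:7: RuntimeWarning: invalid value encountered in cast
```

Scene depth shows bare handle sides at x≈0.507 below z≈0.10, so the shut pads sit above the handle. I'll reopen, go a little lower and measure the pad tips.

Call:
carry_out:
  targets:
    - {"slide":[0,0,0],"dr":[0,0,0],"hand":0.5}
    - {"slide":[0,0,0],"dr":[0,0,0],"hand":0.5}
    - {"slide":[-0.3,0,0],"dr":[0,0,0],"hand":0.5}
    - {"slide":[-0.3,0,-1],"dr":[0,0,0],"hand":0.5}
    - {"slide":[-0.3,0,-1.4],"dr":[0,0,0],"hand":0.5}
    - {"slide":[-0.3,0,-1.4],"dr":[0,0,0],"hand":0.5}
    - {"slide":[-0.3,0,-1.4],"dr":[0,0,0],"hand":0.5}

```text
clock: 3.35
position: [0.4992, 0.4019, 0.0564]
tool_rot: [0.711, 0.704, -0.0, 0.0]
force: [-0.1, -0.6, -0.4]
opening: 0.0425
grasp_force: 0.0
```

```bash
python3 - <<'E'
from h import *
st=arm.sense();print(st["position"],st["opening"],st["force"])
s=snap("wrist");P=s["P"];C=s["img"].astype(int)
for n in("wrist","scene","side"):
    s=snap(n);P=s["P"].reshape(-1,3)
    for a,b in((.462,.486),(.512,.54)):
        m=(P[:,0]>a)&(P[:,0]<b)&(P[:,1]>.385)&(P[:,1]<.42)&(P[:,2]>.054)&(P[:,2]<.16)
        z=np.sort(P[m][:,2]); print(n,a,len(z),z[:12].round(3),z[::max(1,len(z)//12)].round(3))
cv2.imwrite("pics/w3.png",np.hstack([snap("wrist")["img"][150:420,100:460],cv2.resize(snap("scene")["img"][200:300,330:460],(351,270),interpolation=2)]))
E
```

```text
[0.4991543  0.40193728 0.05640854] 0.04251537607182868 [-0.10440951 -0.60285806 -0.44361538]
wrist 0.462 6061 [0.084 0.084 0.084 0.085 0.085 0.085 0.085 0.085 0.086 0.086 0.086 0.086] [0.084 0.099 0.107 0.114 0.121 0.126 0.132 0.137 0.139 0.15  0.154 0.157
 0.16 ]
wrist 0.512 6920 [0.084 0.084 0.085 0.086 0.086 0.086 0.086 0.086 0.086 0.086 0.086 0.086] [0.084 0.1   0.109 0.117 0.123 0.13  0.135 0.138 0.139 0.142 0.153 0.157
 0.16 ]
scene 0.462 0 [] []
scene 0.512 79 [0.083 0.089 0.091 0.091 0.091 0.092 0.094 0.094 0.095 0.095 0.095 0.096] [0.083 0.094 0.096 0.103 0.133 0.144 0.149 0.15  0.152 0.153 0.154 0.156
 0.158 0.159]
side 0.462 78 [0.088 0.092 0.092 0.092 0.094 0.094 0.095 0.096 0.099 0.1   0.1   0.1  ] [0.088 0.095 0.102 0.108 0.115 0.12  0.128 0.135 0.139 0.143 0.147 0.153
 0.155]
side 0.512 73 [0.089 0.089 0.092 0.092 0.093 0.093 0.095 0.096 0.097 0.097 0.098 0.098] [0.089 0.095 0.098 0.105 0.11  0.12  0.124 0.127 0.132 0.136 0.14  0.144
 0.159]
```

View pics/w3.png

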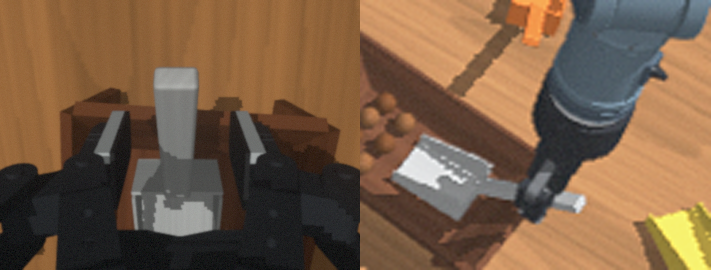

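Picture: the fingers straddle the handle correctly, but all cameras put the pad tips at z≈0.085, ~2.5 cm above the reported TCP. I go by the images: lower 1.1 cm more and pinch.

Call:
carry_out:
  targets:
    - {"slide":[0,0,-0.6],"dr":[0,0,0],"hand":0.5}
    - {"slide":[0,0,-1.1],"dr":[0,0,0],"hand":0.5}
    - {"slide":[0,0,-1.1],"dr":[0,0,0],"hand":0.8}
    - {"slide":[0,0,-1.1],"dr":[0,0,0],"hand":1}
    - {"slide":[0,0,-1.1],"dr":[0,0,0],"hand":1}
    - {"slide":[0,0,-1.1],"dr":[0,0,0],"hand":1}
  squeeze: 110

```text
clock: 4.25
position: [0.4992, 0.4021, 0.0458]
tool_rot: [0.711, 0.704, -0.0, -0.0]
force: [-0.8, -0.9, -0.9]
opening: 0.0136
grasp_force: 107.4
```

Call:
carry_out:
  targets:
    - {"slide":[0,-1.2,0],"dr":[0,0,0],"hand":1}
    - {"slide":[0,-2.6,0],"dr":[0,0,0],"hand":1}
    - {"slide":[-0.1,-4.0,0],"dr":[0,0,0],"hand":1}
    - {"slide":[-0.1,-5.4,0],"dr":[0,0,0],"hand":1}
    - {"slide":[-0.1,-6.6,0],"dr":[0,0,0],"hand":1}
    - {"slide":[-0.1,-7.4,0],"dr":[0,0,0],"hand":1}
    - {"slide":[-0.1,-7.8,0],"dr":[0,0,0],"hand":1}
    - {"slide":[-0.1,-7.8,0],"dr":[0,0,0],"hand":1}

```text
clock: 5.05
position: [0.499, 0.3326, 0.0489]
tool_rot: [0.71, 0.704, 0.006, -0.003]
force: [-0.3, 9.3, 2.7]
opening: 0.0135
grasp_force: 107.9
```

```bash
python3 - <<'E'
from h import *
print(arm.sense()["position"],arm.sense()["force"])
s=snap("scene");a=cv2.resize(s["img"][200:300,290:420],(390,300),interpolation=2)
b=cv2.resize(snap("side")["img"][140:230,205:305],(333,300),interpolation=2);cv2.imwrite("pics/push.png",np.hstack([a,b]))
E
```

```text
[0.49897958 0.33259447 0.04891626] [-0.30109318  9.3019542   2.68297198]
```

View pics/push.png

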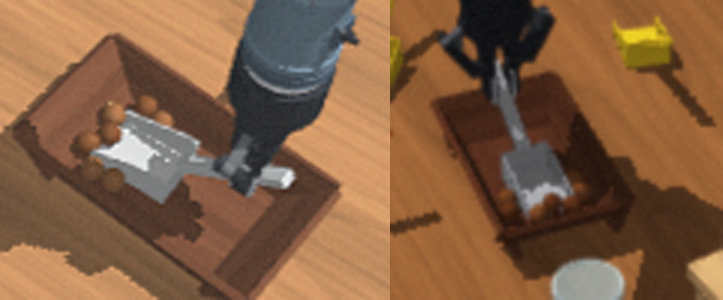

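Nuts are crowded at the mouth (px 85-115,115-180) with two beside the pan (150,105). They aren't clearly inside yet, so I measure numerically.

```bash
cat >> h.py <<'E'
def nuts(box=(.38,.62,.1,.42),zr=(.015,.3)):
    # hough-free: cluster nut-coloured points, fit spheres r=11.2mm
    from scipy.cluster.hierarchy import fcluster,linkage
    from scipy.optimize import least_squares
    A=[];B=[]
    for n in("scene","side"):
        s=snap(n);P=s["P"].reshape(-1,3);hsv=cv2.cvtColor(s["img"],cv2.COLOR_BGR2HSV).reshape(-1,3).astype(int)
        A.append(P);B.append(hsv)
    P=np.concatenate(A);H=np.concatenate(B)
    m=(P[:,0]>box[0])&(P[:,0]<box[1])&(P[:,1]>box[2])&(P[:,1]<box[3])&(P[:,2]>zr[0])&(P[:,2]<zr[1])
    return P[m],H[m]
E
python3 - <<'E'
from h import *
print(arm.sense()["position"])
P,H=nuts((.42,.585,.13,.29),(.012,.08))
# reference colour
o=np.load("cloud.npz");Pk=o["P"];Ck=o["C"]
hs=cv2.cvtColor(Ck[None].astype(np.uint8),cv2.COLOR_BGR2HSV)[0].astype(int)
d=np.hypot(Pk[:,0]-.5019,Pk[:,1]-.2415)<.008
print("nut hsv",np.percentile(hs[d],[10,50,90],axis=0).tolist())
w=(abs(Pk[:,0]-.5)<.05)&(abs(Pk[:,1]-.16)<.015);print("wood",np.percentile(hs[w],[10,50,90],axis=0).tolist())
# height map over plan, 6mm cells: '#'=nut coloured, z in mm
n=(H[:,0]>=5)&(H[:,0]<20)&(H[:,1]>110);s=H[:,1]<70
for y in np.arange(.14,.27,.006):
    r=""
    for x in np.arange(.43,.58,.006):
        c=(abs(P[:,0]-x)<.003)&(abs(P[:,1]-y)<.003)
        r+="   ." if not c.any() else f"{int(P[c][:,2].max()*1000):3d}"+("s" if s[c].mean()>.5 else "n" if n[c].mean()>.5 else " ")
    print(round(y,3),r)
E
```

```text
[0.49882246 0.33269047 0.04870739]
nut hsv [[9.2, 126.2, 74.0], [12.0, 141.0, 110.0], [13.0, 154.8, 150.60000000000002]]
wood [[9.0, 124.0, 66.0], [10.0, 130.0, 132.0], [13.0, 166.0, 144.0]]
0.14  53n   . 53n 51n 47n 51n 54n 53n 45n 52n 43n 51n 50n 50n 51n 50n 50n 52n 48n 51n 52n 52n 51n 50n   .
0.146  48n 52n 51n 53n 49n 53n 50n 50n 54n 49n 51n 47n 51n 52n 55n 50n 49n 51n 51n 46n 48n 52n 53n 50n   .
0.152  49n 50n 49n 50n 50n 51n 49n 47n 49n 50n 51n 48n 49n 46n 46n 43n 46n 43n 42n 52n 46n 50n 48n 54n   .
0.158  50n 45n 48n 46n 43n 41n 42n 40n 39n 41n 39n 42n 39n 38n 44n 41n 39n 39n 39n 39n 38n 51n 53n 46n   .
0.164  56n 42n 41n 35n 38n 39n 40n 38n 36n 42n 34n 36n 34n 34n 35n 35n 32n 32n 28n 31n 34n 46n 55n 49n   .
0.17  46n 35n 35n 33n 37n 33n 31n 29n 34n 30n 34n 28n 26n 24n 25n 28n 27n 30n 24n 25n 35n 42n 50n 53n   .
0.176  46n 35n 28n 29n 28n 24n 34n 33n 30n 27n 25n 19n 26n 28n 28n 27n 21n 19n 17n 17n 34n 36n 51n 51n   .
0.182  50n 31n 23n 23n 21n 20n 26n 32n 32n 24n 14n 16n 15n 25n 33n 31n 29n 17n 16n 28n 29n 56n 48n 53n 51 
0.188  50n 39n 28n 19n 15n 14n 24n 32n 33n 28n 29n 28n 
[... 738 characters left out ...]
18s 14s 15s   . 19s 41s 33s 30n 33n 29n 20n 34n 41n 48n 51n
0.236  53n 51n 34n 17n 31n 28n 34  38s 12s 13s 17s 14s 16s 12s 17s 42s 37s 27n 30n 25n 20n 28n 41n 54n 54n
0.242  53n 40n 39n 17n 12s 25  36s 40s 20s 13s 13s 17s 14s 19s 16s 38s 40s 12n 22n   . 14n 41n 42n 51n 51n
0.248  51n 47n 33n 29n   .   . 45s 39s 31s 15s 16s 17s 14s 14s   . 43s 39s   .   .   . 21n 28n 37n 51n 51n
0.254  51n 54n 30n 23n 14n 12n 25  40s   . 14s 16s 14s 16s 18s 12s 37s 41s   . 14  12n   . 30n 40n 56n 51n
0.26  52n 49n 36n 21    .   . 17s 43s 17s 15s 14s 45s 16s 16s 17s 48s 44s 12n   . 12n 16n 13n 37n 48n 50n
0.266  51n 51n 37n 27  15s   . 51  44s 47s 37s 49s 51s 47s 52s 43s 49s 46s   .   . 13n 15n 28n 38n 53n 50n
```

Call:
carry_out:
  targets:
    - {"slide":[0,2,0],"dr":[0,0,0],"hand":1}
    - {"slide":[0,4.5,0],"dr":[0,0,0],"hand":1}
    - {"slide":[0,6.5,0],"dr":[0,0,0],"hand":1}
    - {"slide":[1.0,6.6,0],"dr":[0,0,0],"hand":1}
    - {"slide":[1.9,6.6,0],"dr":[0,0,0],"hand":1}
    - {"slide":[1.9,6.6,0],"dr":[0,0,0],"hand":1}

```text
clock: 5.85
position: [0.5208, 0.3871, 0.0459]
tool_rot: [0.712, 0.702, 0.0, 0.002]
force: [1.7, -0.3, -0.2]
opening: 0.0139
grasp_force: 107.7
```

```bash
cat >> h.py <<'E'
def plan(x0=.43,x1=.58,y0=.14,y1=.27,zr=(.012,.09),st=.006,lo=0):
    P,H=nuts((x0-.01,x1+.01,y0-.01,y1+.01),zr)
    n=(H[:,0]>=5)&(H[:,0]<20)&(H[:,1]>105);s=H[:,1]<70
    print("x from",x0,"step",st)
    for y in np.arange(y0,y1,st):
        r=""
        for x in np.arange(x0,x1,st):
            c=(abs(P[:,0]-x)<st/2)&(abs(P[:,1]-y)<st/2)
            r+="   ." if not c.any() else f"{int(P[c][:,2].max()*1000):3d}"+("s" if s[c].mean()>.5 else "n" if n[c].mean()>.5 else " ")
        print(round(y,3),r)
E
python3 -c "
from h import *
s=arm.sense();print(s['position'],s['force'],s['tool_rot']);plan(y0=.164)"
```

```text
[0.52082269 0.38707688 0.04590056] [ 1.70566657 -0.33615786 -0.23474231] [7.11922362e-01 7.02255633e-01 4.44309793e-04 1.83817092e-03]
x from 0.43 step 0.006
0.164  45n 42n 37n 38n 34n 42n 36n 37n 37n 39n 36n 39n 36n 32n 36n 30n 32n 30n 35n 37n 32n 57n 52n 51n   .
0.17  48n 38n 31n 33n 31n 32n 34n 33n 32n 35n 30n 28n 27n 26n 27n 26n 34n 24n 30n 24n 28n 43n 55n 53n   .
0.176  44n 37n 28n 29n 27n 27n 29n 27n 28n 22n 28n 21n 21n 21n 30n 24n 19n 22n 23n 18n 31n 38n 54n 50n   .
0.182  45n 38n 25n 20n 19n 22n 30n 32n 31n 13n 17n 17n 17n 27n 30n 23n 26n 13n 13n 23n 33n 48n 41n 55n 49n
0.188  49n 34n 18n 15n 15n 16n 33n 28n 31n 28n 13n 12n 15n 28n 22n 35n 30n 21n 14n 17n 26n 37n 51n 51n 48n
0.194  49n 42n 23n 28n 12n   . 22n 30n 33n 33n 30n 29n   . 23n 30n 31n 34n 30n 24n   . 32n 36n 53n 52n 52n
0.2  54n 44n 32n 38n 32n 25n 27n 28n 33n 30n 36n 29n 28n 21n 27n 30n 32n 36n 30n 28n 21n 38n 42n 48n 48n
0.206  49n 38n 27n 34n 31n 33n 25n   . 28n 30n 31n 33n 31n 31n 21n 30n 31n 34n 34n 29n 26n 34n 53n 54n 51n
0.212  52n 39n 26n 31n 33n 25n 28n 12n   .   . 20n 30n 31n 36n 13n 12n 30n 31n 33n 34n 23
[... 278 characters left out ...]
  . 12n 12n 14n   . 12n 34n 30n 32n 28n 19n 34n 45n 51n 52n
0.236  51n 46n 37n 26n 30n 26n 35n 27n 17n   . 15n 13n   . 14n 12n 13n 22n 28n 29n 27n 18n 32n 41n 55n 50n
0.242  52n 49n 35n 18n   . 26n 29n   . 14n   . 12n 20  17s 15s 12n   .   . 13n 21n   . 16n 25n 44n 50n 52n
0.248  53n 45n 37n 30n 16n 18n   .   . 15n   . 24s 13s 13s 16s 13  12s   . 16    . 27  17n 31n 34n 55n 53n
0.254  53n 53n 34n 18n   . 12n 13n   . 12n   . 32s 18s 15s   . 14s   . 18s 12s 15s 27s 15s 24n 40n 53n 53n
0.26  51n 44n 43n 25n 13n 13n 12n 12n 13n 15n 36s 26s 13s 16s 13s 15s 13s 16s   . 30s 28  16n 31n 46n 52n
0.266  48n 53n 34n 25n   .   .   . 12n 13n 13n 20s 30s 12s 14s 14s   . 13s 13s 16s 31s 29s 30n 41n 48n 51n
```

Call:
carry_out:
  targets:
    - {"slide":[-0.1,-1.2,0],"dr":[0,0,0],"hand":1}
    - {"slide":[-0.2,-2.6,0],"dr":[0,0,0],"hand":1}
    - {"slide":[-0.3,-4.0,0],"dr":[0,0,0],"hand":1}
    - {"slide":[-0.4,-5.2,0],"dr":[0,0,0],"hand":1}
    - {"slide":[-0.5,-6.2,0],"dr":[0,0,0],"hand":1}
    - {"slide":[-0.6,-7.0,0],"dr":[0,0,0],"hand":1}
    - {"slide":[-0.6,-7.2,0],"dr":[0,0,0],"hand":1}

```text
clock: 6.65
position: [0.512, 0.3299, 0.0498]
tool_rot: [0.709, 0.705, 0.008, -0.004]
force: [-1.6, 13.3, 5.0]
opening: 0.0134
grasp_force: 108.4
```

```bash
python3 -c "
from h import *
s=arm.sense();print(s['position'],s['force'],s['tool_rot']);plan(y0=.164)"
```

```text
[0.51196294 0.32992035 0.04981045] [-1.62973182 13.30581085  4.9769357 ] [ 0.70914364  0.70500152  0.00828585 -0.00441678]
x from 0.43 step 0.006
0.164  45n 40n 42n 40n 44n 43n 36n 35n 33n 37n 35n 36n 36n 31n 32n 34n 36n 34n 30n 34n 33n 40n 49n 51n   .
0.17  55n 39n 33n 30n 35n 32n 32n 31n 38n 31n 27n 34n 28n 36n 30n 30n 27n 28n 33n 27n 36n 47n 49n 50n 49 
0.176  49n 36n 32n 25n 28n 23n 26n 27n 25n 24n 20n 26n 21n 29n 31n 23n 26n 35n 29n 32n 30n 42n 52n 51n 49 
0.182  48n 40n 20n 24n 20n 27n 24n 18n 19n 23n 26n 22n 28n 33n 31n 29n 24n 33n 33n 32n 39n 43n 47n 51n 52n
0.188  52n 39n 26n 16n 24n 27n 26n 28n 27n 14n 26n 31n 27n 33n 30n 32n 26n 29n 34n 33n 35n 33n 53n 53n 48n
0.194  50n 38n 22n 28n 26n 30n 31n 31n 33n 30  32n 34n 34n 28n 30n 31n 30n 31n 29n 28n 33n 45n 53n 52n 47n
0.2  51n 34n 24n 32n 27n 19n 27n 29n 30n 28s 29n 35n 36n 27  31n 29n 26n 27n 26s 19  23n 35n 55n 50n 53 
0.206  51n 36n 31n 33n 32n 29n 25n 24n 28n 26s 27n 33n 37n 31n 28n 32n 35n 28  31s 19n 18n 31n 53n 52n 51n
0.212  50n 46n 30n 32n 31n 32n 23n   .   . 30s 28s 24n 27  17s 27n 29n 34n 32n 31s 20  23n 37n 53n 51
[... 266 characters left out ...]
31s 13s 15s 18s 13s 18s 14s 29s 34s   . 13n 32n 42n 56n 53n
0.236  52n 45n 36n 23n 29n 31n 28n 29n   . 43s 38s 15s 16s 16s 13s 14s 14s 42s 39s 24s 24n 28n 48n 51n 52n
0.242  51n 50n 35n 21n 13n 28n 25n   .   . 37s 38s 16s 12s 14s 14s 12s 20s 33s 40s   . 21n 34n 53n 51n 51n
0.248  49n 52n 38n 19n   . 15n   . 14n   . 40s 37s 18s 13s 15s 13s 15s 19s 45s 42s 12n 13  37n 46n 52n 50n
0.254  54n 51n 37n 19n 17n   . 14n   . 13n 47s 47s 16s 22s 15s 14s   .   . 49s 43s 31s 20n 22n 41n 57n 53n
0.26  48n 49n 37n 27n 12n 13n   . 14n 12n 57s 44s 54s 15s 51s 16s 40s 28s 23s 45s 28s   . 41n 48n 42n 53n
0.266  49n 48n 44n 20n   . 15n   .   .   . 48s 48s 47s 49s 54s 51s 48s 49s 48s 49s 40s 15  24n 41n 53n 53n
```

Call:
carry_out:
  targets:
    - {"slide":[0,0,-0.5],"dr":[-8,0,0],"hand":1}
    - {"slide":[0,0.1,-1.0],"dr":[-16,0,0],"hand":1}
    - {"slide":[0,0.3,-1.2],"dr":[-24,0,0],"hand":1}
    - {"slide":[0,0.5,-0.5],"dr":[-30,0,0],"hand":1}
    - {"slide":[0,0.8,1],"dr":[-30,0,0],"hand":1}
    - {"slide":[0,0.8,3],"dr":[-30,0,0],"hand":1}
    - {"slide":[0,0.8,5],"dr":[-30,0,0],"hand":1}
    - {"slide":[0,0.8,6],"dr":[-30,0,0],"hand":1}

```text
clock: 7.55
position: [0.5146, 0.3239, 0.1113]
tool_rot: [0.689, 0.678, -0.179, 0.184]
force: [0.5, 0.3, -1.8]
opening: 0.0133
grasp_force: 107.7
```

```bash
python3 -c "
from h import *
s=arm.sense();print(s['position'],s['force'],s['tool_rot'],s['opening']);plan(y0=.164,y1=.29,zr=(.012,.15))
a=cv2.resize(snap('scene')['img'][190:290,280:400],(396,330),interpolation=2)
b=cv2.resize(snap('side')['img'][110:230,205:305],(275,330),interpolation=2);cv2.imwrite('pics/lift.png',np.hstack([a,b]))"
```

```text
[0.51457922 0.32392139 0.11130941] [ 0.45003686  0.26071556 -1.84071096] [ 0.68914732  0.67772039 -0.17907938  0.18358002] 0.013335914531099679
x from 0.43 step 0.006
0.164    .   . 47n 26n   .   . 22n 27  35n 35n 34n 38n 37n 36n 37n 35n 39n 31n 34n 31n 32n 46n 49n 51n 50n
0.17  34n   .   .   .   .   .   . 26  31n 27  31n 33n 30n 26n 30n 31n 26n 28n 23n 31n 32n 39n 52n 52n   .
0.176    .   . 12n   .   .   .   . 24  28n 23n 22n 21n 20n 22n 24n 21n 24n 34n 19n 24n 30n 47n 55n 53n   .
0.182    . 31n   .   .   .   . 20n 21n 16n 15n 20n 17n 18n 18n 19n 12n 24n 31n 30n 25n 22n 29n 50n 52n 47n
0.188  32n   .   .   . 25n 24n 34n 34n 25n141n 14n132 141 140n141 142 138n142n140n 26n 25n 57n 58n 55n 48n
0.194  43n 33n   . 19n 25n 25n 33n 26n 24n146s143s138s140s142s138s141s143s143n146  29n 25n 41n 54n 50n 49n
0.2  48n   . 32n 26n 12n 24n 29n 31n 22 148s143s137s137s137s140s135s135s146n149s 28n 28n 34n 48n 51n 53n
0.206    . 35n 32n 33n 33n 27n   .   . 21 149s149s134s132s134s137s132s133s148s148s 23n 28n 53n 48n 52n 51n
0.212  45n   . 22n 29n 30n   .   .   .   .148s137s131s131s133s128s131s130 144s14
[... 608 characters left out ...]
43s131n135n134n132n135n131n134n142s145s 22n 35n 42n 49n 50n
0.254  51n 45s 19n   .   .   .   . 16n   .139s141s128 131n137n131n133n133n135n144s139s 13n 27n 45n 51n 53n
0.26  52n 50n 42n 15    .   . 12n 15n 17n135s137s114 131n132n133n128 134n140n139s133s   . 17n 45n 50n 51n
0.266  54n 52n   . 17  13n   .   . 12n 12n140s137s134s129s134s125s136s138s136 137s140n 23n 30n 41n 55n 52n
0.272  55n 50n 38s 23n 17n   .   . 12n   .   .136s137s136s146s138s139s137s135s141n 30n 29n 21n 31n 51n 51n
0.278  47n 52n 39  16  18n 12n   .   .   . 14n137s   .145s141s142s141s 19n 30n133n 30n 27n 26n 47n 46n 54n
0.284  51n 52n 41n 22n 15n   . 12n 18n 12n 15n   .   . 13n144s143s139s   . 26n 21n 23n   . 21n 38n 53n 53n
```

View pics/lift.png

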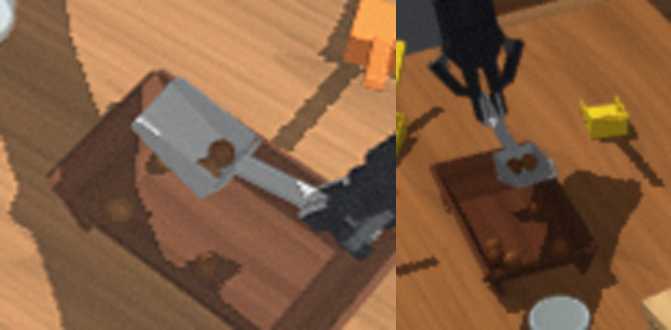

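Two nuts sit at the back of the pan (left px (220,152), right (520,165)), the rest in the trough. I'll carry smoothly to the jar, still tilted back.

Call:
carry_out:
  targets:
    - {"slide":[-0.5,-1,1],"dr":[-30,0,0],"hand":1}
    - {"slide":[-1.5,-3.5,2],"dr":[0,0,0],"hand":1}

```text
clock: 7.95
position: [0.4886, 0.2964, 0.0926]
tool_rot: [0.672, 0.685, -0.204, 0.194]
force: [-1.1, 1.0, -19.8]
opening: 0.0134
grasp_force: 107.6
```

```bash
python3 -c "
from h import *
s=arm.sense();print(s['position'],s['force'],s['tool_rot'],s['opening'],s['q'],s['qvel']);plan(x0=.42,y0=.13,y1=.30,zr=(.012,.2))
s=arm.sense();print(s['position'],s['force'],s['tool_rot'],s['qvel'])"
```

```text
[0.48863036 0.29642344 0.09261095] [ -1.06327046   1.01993751 -19.7546728 ] [ 0.67198145  0.68506053 -0.20401726  0.19367487] 0.013350085841692208 [-1.23870581  0.69832588  0.55905084  1.62246984  0.06596194  1.30308165
 -0.73109069] [ 0.21341344 -1.80391049 -0.0393859   1.81154951 -0.34394725 -1.36555084
  0.40222312]
x from 0.42 step 0.006
0.13    .   .   .   .   .   .   .   .   .   . 56n   .   .   .   .   .   .   .   .   .   . 53n 51n   .   .   .   .
0.136    .   .   .   .   .146s 52n 48n140 141n   . 48n   . 56n141s 47n 50n 45n 54n 52n 46n 53n 53n 53n   .   .   .
0.142  49n 49n 52n   . 48n137n138 140s134 138n137n138 133n137 144n 50n 49n 49n 53n 50n 51n 52n 50n 53n 52n 51n   .
0.148  50n 49n 49n 51n 53n150s 49  49n 49n133  49n135n 51n136n152n 51n 48n 52n 49n 53n 51n 47n 46n 50n 53n 49n   .
0.154  44n 48n   . 20n   .148s131s131 133 127n 45n 43n 47n140n145n 44n 40n 48n 40n 45n 41n 43n 41n 49n 51n 47n   .
0.16  50n   . 27n   . 29n143s   .   . 38 126n128n128n124n126n143n 39n 36n 35n 37n 35n 41n 34n 38n 49n 51n 49n   .
0.166  53n 45n   . 18n   .146s   .125 126 125n125n129n127n129n145 12
[... 2082 characters left out ...]
  . 31n 29n 24n   . 47  51n 50n
0.28    . 50n 53n   . 32s 22n   .142s155s144s137s144s134s135s   .   .   . 12n   . 25n 31n 29n 32n   . 35  48n 53n
0.286    . 45n 51n 35n 31n 24n 14n134 146s150s140s163s156s142s138n 13n 12  12n   . 27n 27n 33n 29n   . 46n 43n 53n
0.292    . 46n 52  45n 25  24n 14n156s171s155s143s153s166s179s151n   .   . 13n   . 12n 23n 18n   .   . 46n 51n 50n
0.298    .   . 55n   .174n 23n 13n181s188s162s140 158s188s195s   . 12n169n175n 12n 14n   .   .   .   . 32s 48n 53n
[0.4866194  0.27194898 0.11140642] [ 0.85954718 -3.32951137  0.58564488] [ 0.68470266  0.67369737 -0.20475105  0.18812531] [ 0.01628445 -0.17798792  0.04038385 -0.20559969  0.02893277 -0.00756991
 -0.01829783]
```

```bash
python3 -c "
from h import *
s=arm.sense();print(s['position'],s['force'],s['tool_rot'],s['qvel'].max(),s['q']);plan(x0=.42,x1=.56,y0=.12,y1=.26,zr=(.012,.2))
s=arm.sense();print(s['position'],s['force'],s['tool_rot'],s['clock'])"
```

```text
[0.4866194  0.27194898 0.11140642] [ 0.85954718 -3.32951137  0.58564488] [ 0.68470266  0.67369737 -0.20475105  0.18812531] 0.04038384845930379 [-1.22979385  0.64958228  0.5786407   1.65740216  0.07389639  1.312994
 -0.73114549]
x from 0.42 step 0.006
0.12    .   .   .   .   .   .   .   .   .   .   .   .   .   .   .   .   .   .   .   .   .   .   .   .
0.126    .   .   .   .   .   .   .   .   .   .   .   .   .   .   .   .   .   .   .   .   .   .   .   .
0.132    .   .   .   .   .   .   .   .   .   .   .   .   .   .   .   .   .   .   .   .   . 54n 48n 53n
0.138  53n   .   .   . 54n   . 51n 54n 49n 52n   .143 142n146n144n143n 53n 49n 54n 49n 49n 51n 51n 48n
0.144  30n 49n 55n 48n 48n 44n153 151 150 151s151s144 150 150  52n160  50n 51n 50n 52n 50n 50n 53n 53n
0.15  49n 51n 49n 49n 49n 48n157s154s142s147s147n142 146n142s148n158s160n 47n 48n 46n 46n 48n 43n 52n
0.156  50n 31n   .   .   . 44n157s161s155s149n158s142n145s144n145n156s 41n 41n 39n 41n 40n 39n 45n 52n
0.162  55n   . 27n   .   .   .156s155s153n158n158n152n134s142n 38n161s158n 33n 36n 34n 34n 33n 33n 53n
0.168    . 20n   . 18n   . 
[... 1045 characters left out ...]
3s142s147s147s144s144s141s140  14n 13n   . 13n 12n 29n 29n
0.234  51n 56n 39n 45n 28n 25n 31n 34n 29n   .142s147s150s 13n   .   .   . 15n   .   .   . 16n 30n 39n
0.24  49n 55n 37n 45n 30n 13n 27n 26n 30n 12n153s148s153s146s 12n   . 12n   .   . 12n   . 21n 19n 42n
0.246    . 54n 41n 40n 32n 19n   .   .   . 12n153s151s144s142s 15n 12n 13n   .   . 15n 14n 15n 30n 35n
0.252  53n 52n 49n 41n 31n 19n   . 14n 14n 13n146s146s151s148s   . 14n   . 12n   .   .   .   . 28n   .
0.258    . 54n 51  43n 34n 21n   .   . 14n   .148s147s155s146s   . 15n   . 13n   . 14n 15n 13n 22n 29n
[0.49419089 0.28452595 0.12070906] [ 0.57449676  0.52990239 -0.72909467] [ 0.68642125  0.67722292 -0.18910596  0.18556379] 8.15
```

Call:
carry_out:
  targets:
    - {"slide":[0,0,0],"dr":[0,0,0],"hand":1}
    - {"slide":[0,0,0],"dr":[0,0,0],"hand":1}
    - {"slide":[0,0,0.3],"dr":[0,0,0],"hand":1}

```text
clock: 8.45
position: [0.4966, 0.2938, 0.1306]
tool_rot: [0.686, 0.681, -0.18, 0.183]
force: [-0.7, -0.1, -0.4]
opening: 0.0134
grasp_force: 107.8
```

```bash
python3 -c "
from h import *
s=arm.sense();print(s['position'],s['force'],s['tool_rot'],s['qvel'].max());plan(x0=.44,x1=.56,y0=.12,y1=.26,zr=(.09,.2))
s=arm.sense();print(s['position'],s['force'],s['clock'])"
```

```text
[0.4966378  0.29379087 0.13056295] [-0.7246845  -0.06359479 -0.35116053] [ 0.6862378   0.68067409 -0.17971001  0.18293377] 0.05895488750524221
x from 0.44 step 0.006
0.12    .   .   .   .   .   .   .   .   .   .   .   .   .   .   .   .   .   .   .   .   .
0.126    .   .   .   .   .   .   .   .   .   .   .   .   .   .   .   .   .   .   .   .   .
0.132    .   .   .   .   .   .   .   .   .   .   .   .   .   .   .   .   .   .   .   .   .
0.138    .   .   .   .   .   .   .   .   .   .   .   .   .   .   .   .   .   .   .   .   .
0.144    .   .   .   .   .   .   .   .   .   .   .   .   .   .   .   .   .   .   .   .   .
0.15    .   .   .   .   .   .166    .   .   .   .   .   .   .   .   .   .   .   .   .   .
0.156    .   .   .   .166s   .   .   .163 164s   .162s161s160s   .   .   .   .   .   .   .
0.162    .   .   .   .168s162s158s159s157s159s157s159s160s167s157    .   .   .   .   .   .
0.168    .   .   .   .168s172s171s158s156s156s158s156s157s172s168s   .   .   .   .   .   .
0.174    .   .   .   .169s169s155s152s157s156s155s152s153s173s171s   .   .   .   .   .   .
0.18    .   .   .   .165s1
[... 622 characters left out ...]
.   .   .153s159s148n151n149n150n152n150n146 160s158s   .   .   .   .   .   .
0.228    .   .   .   .153s160s148n153n152n145 150n152n149 155s160s   .   .   .   .   .   .
0.234    .   .   .   .   .159s154s153s160s149s143s152s149s153s159s   .   .   .   .   .   .
0.24    .   .   .   .   .158s156s154s159s158s158s155s158s157s157s   .   .   .   .   .   .
0.246    .   .   .   .   .153s154s155s168s162s158s157s156s156s   .   .   .   .   .   .   .
0.252    .   .   .   .   .   .   .162s161s165s161s160s   .   .   .   .   .   .   .   .   .
0.258    .   .   .   .   .   .   .   .   .163s159s157s   .   .   .   .   .   .   .   .   .
[0.49710614 0.29329187 0.13098959] [ 0.22283482 -1.02780687 -2.12143176] 8.55
```

Call:
carry_out:
  targets:
    - {"slide":[-0.2,-0.8,0.1],"dr":[0,0,0],"hand":1}
    - {"slide":[-0.8,-2.6,0.2],"dr":[0,0,0],"hand":1}
    - {"slide":[-1.6,-5.0,0.4],"dr":[0,0,0],"hand":1}
    - {"slide":[-2.5,-7.8,0.6],"dr":[0,0,0],"hand":1}
    - {"slide":[-3.4,-10.6,0.8],"dr":[0,0,0],"hand":1}
    - {"slide":[-4.3,-13.2,1.0],"dr":[0,0,0],"hand":1}
    - {"slide":[-5.0,-15.2,1.0],"dr":[0,0,0],"hand":1}
    - {"slide":[-5.3,-16.2,1.0],"dr":[0,0,0],"hand":1}

```text
clock: 9.35
position: [0.4421, 0.1262, 0.1392]
tool_rot: [0.687, 0.679, -0.183, 0.183]
force: [-1.1, 0.2, -2.4]
opening: 0.0136
grasp_force: 107.8
```

Call:
carry_out:
  targets:
    - {"slide":[0,0,0.5],"dr":[4,0,0],"hand":1}
    - {"slide":[0,0,1],"dr":[9,0,0],"hand":1}
    - {"slide":[0,0,1.8],"dr":[14,0,0],"hand":1}
    - {"slide":[0,0,2.4],"dr":[18,0,0],"hand":1}
    - {"slide":[0,0,2.4],"dr":[18,0,0],"hand":1}
    - {"slide":[0,0,2.4],"dr":[18,0,0],"hand":1}

```text
clock: 9.95
position: [0.4435, 0.1294, 0.1632]
tool_rot: [0.707, 0.7, -0.073, 0.074]
force: [-0.1, 0.5, -1.4]
opening: 0.0136
grasp_force: 108.0
```

```bash
python3 -c "
from h import *
from scipy.spatial.transform import Rotation as R
s=arm.sense();print(s['position'],s['force'],s['q']);print(R.from_quat(s['tool_rot']).as_matrix().round(3));plan(x0=.38,x1=.50,y0=-.07,y1=.09,zr=(.09,.23))
s=arm.sense();print(s['position'],s['force'],s['clock'])"
```

```text
[0.44346429 0.12942383 0.16315599] [-0.12149691  0.47064065 -1.37819244] [-1.15123007  0.14184364  0.69153908  2.05545994  0.11042978  1.07237739
 -0.52843863]
[[ 0.011  1.     0.   ]
 [ 0.978 -0.01  -0.208]
 [-0.208  0.003 -0.978]]
x from 0.38 step 0.006
-0.07    .   .   .   .   .   .   .   .   .   .   .   .   .   .   .   .   .   .   .   .
-0.064    .   .   .   .   .   .119s114s114s122s123s112s   .   .   .   .   .   .   .   .
-0.058    .   .   .   .   .118s122s118s122s121s119s120s117s   .   .   .   .   .   .   .
-0.052    .   .   .   .117s123s119s122s122s120s119s118s121s120s   .   .   .   .   .   .
-0.046    .   .   .   .119s121s122s119s117s120s116s120s118s120s123    .   .   .   .   .
-0.04    .   .   .117s118s121s122s118s121s117s117s117s117s120s123s114s   .   .   .   .
-0.034    .   .   .119s121s117s122s117s118s116s116s116s119s119s117s121s   .   .   .   .
-0.028    .   .   .122s119s118s119s117s118s120s120s119s119s119s120s116s   .   .   .   .
-0.022    .   .   .107s122s118s119s117s122s116s119s120s122s116s121s119s   .   .   .   .
-0.016    .   .   .   .122s117s121s119s118s118s118s117
[... 889 characters left out ...]
 .   .   .   .
0.05    .   .   .   .   .   .174s164n162n159n157 164n159n158s167s168s   .   .   .   .
0.056    .   .   .   .   .168s168s164 161n162n161n167n164n160n169s171s   .   .   .   .
0.062    .   .   .   .   .173s170s159n162n162n157n160n159n158n176s170s   .   .   .   .
0.068    .   .   .   .   .154s173s168s171s175s170s175s166s171s168s171s   .   .   .   .
0.074    .   .   .   .   .   .171s171s172s175s177s176s175s171s172s174s   .   .   .   .
0.08    .   .   .   .   .   .   .   .   .183s184s178s177s165s159s   .   .   .   .   .
0.086    .   .   .   .   .   .   .   .   .187s184s181s180s   .   .   .   .   .   .   .
[0.44295129 0.13031348 0.16244481] [ 0.25655931 -0.17219136 -2.32163872] 10.05
```

Call:
carry_out:
  targets:
    - {"slide":[-0.2,-0.4,0],"dr":[3,0,0],"hand":1}
    - {"slide":[-0.4,-0.9,0],"dr":[6,0,0],"hand":1}
    - {"slide":[-0.4,-0.9,0],"dr":[6,0,0],"hand":1}
    - {"slide":[-0.4,-0.9,0],"dr":[6,0,0],"hand":1}

```text
clock: 10.45
position: [0.4391, 0.1208, 0.1625]
tool_rot: [0.709, 0.703, -0.038, 0.038]
force: [0.1, 0.6, -0.4]
opening: 0.0135
grasp_force: 107.8
```

Call:
carry_out:
  targets:
    - {"slide":[0,-0.4,0.9],"dr":[6,0,0],"hand":1}
    - {"slide":[0,-1.1,2.5],"dr":[14,0,0],"hand":1}
    - {"slide":[0,-2.2,4.2],"dr":[22,0,0],"hand":1}
    - {"slide":[0,-3.4,5.7],"dr":[30,0,0],"hand":1}
    - {"slide":[0,-4.8,7.0],"dr":[38,0,0],"hand":1}
    - {"slide":[0,-6.4,8.1],"dr":[46,0,0],"hand":1}
    - {"slide":[0,-8.0,8.9],"dr":[54,0,0],"hand":1}
    - {"slide":[0,-8.0,8.9],"dr":[54,0,0],"hand":1}

```text
clock: 11.25
position: [0.4391, 0.0325, 0.2439]
tool_rot: [0.658, 0.638, 0.278, -0.288]
force: [-0.1, 0.2, -1.9]
opening: 0.0133
grasp_force: 108.1
```

```bash
python3 -c "
from h import *
from scipy.spatial.transform import Rotation as R
s=arm.sense();print(s['position'],s['force']);print(R.from_quat(s['tool_rot']).as_matrix().round(3));plan(x0=.38,x1=.50,y0=-.08,y1=.06,zr=(.003,.26))
s=arm.sense();print(s['position'],s['force'],s['clock'])"
```

```text
[0.43912221 0.03251137 0.24391086] [-0.09362898  0.22247397 -1.93922224]
[[ 0.031  1.    -0.001]
 [ 0.679 -0.02   0.734]
 [ 0.733 -0.023 -0.679]]
x from 0.38 step 0.006
-0.08   7n   .   .   .   .   .   .   .  3n   .   .   .  3n   .   .   .   .   .   .  3n
-0.074    .  4n   .  6n   .   .   .  4n   .   .   .   .  4n   .  3n   .  4n  5n  3n   .
-0.068   4n  4n   .  3n   .   .   .   .  3n103s  5n   .   .  3n   .   .   .   .   .  6n
-0.062   3n   .  5n  3n  5n  4n102s115s119s120s122s119s 86s  7n  4n  3n   .   .   .   .
-0.056    .  3n   .  3n 25s116s120s118s118s120s120s119s124s123s  3n   .   .   .   .   .
-0.05   5n   .   .  3n118s122s120s121s120s117s117s120s120s117s 89   5n  5n   .   .   .
-0.044    .   .  3n 67s110s117s117s118s120s119s118s118s122s120s119    .   .   .  3n   .
-0.038    .   .   .119s120s117s117s120s118s118s119s116s117s145s121s115s   .  4n  5n   .
-0.032   5n  3n   .109s141s117s116s122s120s128s122s114s119s144s145s121s120s   .  3n   .
-0.026    .   .  5n122s159s150s131s128s125s129s137s124s127s159s157s118s115s   .   .  3n
-0.02    .  3n   . 89 156s162s132s131s134s136s126s134
[... 544 characters left out ...]
.   .   .   .
0.022    .   .   .   .  3n183s183s182s180s184s184s185s184s178s181s   .   .   .   .   .
0.028   4n   .  5n  7n   .   .  5n   .175s   .   .   .  3n   .   .   .   .  4n   .   .
0.034    .   .   .   .  4n   .   .  3n   .   .   .   .  3n   .   .   .   .  5n   .   .
0.04   3n  4n   .  3n  3n   .  3n   .   .   .   .   .   .   .   .   .   .   .   .   .
0.046   5n   .  3n   .   .   .   .   .   .  3n   .   .   .   .   .   .   .   .   .   .
0.052   3n   .   .   .   .  3n  4n   .   .   .   .  3n   .   .   .   .   .   .   .   .
0.058    .  6n  4n   .   .   .   .   .  3n   .   .   .   .   .   .   .  4n   .   .   .
[0.43926421 0.0386469  0.24837295] [-0.16632471  0.33327952 -1.24912529] 11.35
```

Call:
carry_out:
  targets:
    - {"slide":[0,0.5,4],"dr":[0,0,0],"hand":1}
    - {"slide":[0.5,3,5.5],"dr":[-8,0,0],"hand":1}
    - {"slide":[1.5,7,5],"dr":[-16,0,0],"hand":1}
    - {"slide":[2.5,12,3],"dr":[-24,0,0],"hand":1}
    - {"slide":[3.5,17,0],"dr":[-32,0,0],"hand":1}
    - {"slide":[4.5,22,-3],"dr":[-40,0,0],"hand":1}
    - {"slide":[5.5,26.5,-5],"dr":[-48,0,0],"hand":1}
    - {"slide":[6,31,-6],"dr":[-48,0,0],"hand":1}

```text
clock: 12.15
position: [0.489, 0.324, 0.2075]
tool_rot: [0.705, 0.709, 0.003, -0.001]
force: [1.0, -0.1, 0.2]
opening: 0.0133
grasp_force: 107.9
```

Call:
carry_out:
  targets:
    - {"slide":[0,3.5,-1],"dr":[0,0,0],"hand":1}
    - {"slide":[0,5.2,-3],"dr":[0,0,0],"hand":1}
    - {"slide":[0,5.2,-3],"dr":[0,0,0],"hand":1}
    - {"slide":[0,5.2,-3],"dr":[0,0,0],"hand":1}
    - {"slide":[0,5.2,-3],"dr":[0,0,0],"hand":1}

```text
clock: 12.65
position: [0.4934, 0.3634, 0.1779]
tool_rot: [0.711, 0.704, 0.002, -0.0]
force: [-0.0, -1.2, -1.3]
opening: 0.0136
grasp_force: 107.7
```

```bash
python3 -c "
from h import *
import pickle
from scipy.spatial.transform import Rotation as R
s=arm.sense();print(s['position'],s['force']);print(R.from_quat(s['tool_rot']).as_matrix().round(3))
plan(x0=.43,x1=.57,y0=.15,y1=.36,zr=(.012,.18))
S=snap('side');S0=pickle.load(open('side.pkl','rb'))
X=np.array([.4354,-.0262,.02]);c=S['R']@X+S['t'];c=S['mtx']@c;c=c/c[2];u,v=c[:2].astype(int);print(u,v)
d=np.abs(S['img'].astype(int)-S0['img']).sum(2)[v-22:v+14:3,u-14:u+15:3];print(d);print(S['img'][v-22:v+14:3,u-14:u+15:3,2].astype(int)-S['img'][v-22:v+14:3,u-14:u+15:3,0])
"
```

```text
[0.49335194 0.36342292 0.17785766] [-0.03239221 -1.15270268 -1.33377116]
[[ 0.01   1.     0.002]
 [ 1.    -0.01   0.003]
 [ 0.003  0.002 -1.   ]]
x from 0.43 step 0.006
0.15  52n 52n 49n 48n 50n 50n 54n 51n 49n 48n 52n 53n 49n 47n 48n 44n 47n 48n 49n 46n 43n 45n 51n 53n
0.156  48n 49n 46n 49n 49n 43n 47n 46n 50n 45n 47n 45n 44n 44n 40n 42n 40n 43n 40n 36n 43n 43n 50n 55n
0.162  47n 42n 43n 42n 39n 39n 41n 38n 36n 40n 41n 36n 38n 34n 36n 34n 38n 32n 36n 35n 33n 50n 51n 49n
0.168  42n 42n 39n 37n 35n 38n 32n 34n 32n 30n 30n 33n 32n 30n 29n 30n 29n 29n 28n 27n 29n 46n 54n 52n
0.174  47n 37n 30n 31n 28n 27n 29n 27n 29n 26n 24n 24n 24n 22n 23n 26n 28n 26n 25n 25n 27n 39n 51n 50n
0.18  42n 35n 23n 24n 24n 29n 23n 21n 21n 19n 18n 19n 22n 20n 18n 19n 30n 30n 31n 19n 33n 42n 57n 51n
0.186  54n 39n 26n 15n 20n 22n 33n 30n 17n 20n 14n 14n 17n   . 13n   . 26n 29n 34n 31n 20n 36n 45n 50n
0.192  51n 37n 30n 12n 13n 30n 28n 31n 27n 22n   .   . 13n   . 12n   . 30n 31n 32n 33n 27n 39n 47n 50n
0.198  53n 43n 23n 29n 22n 27n 30n 31n 30n 27n 15n   . 17n   . 14n   .   . 30n 29n 30n 29n 41n 49n 51n
0.204 
[... 3007 characters left out ...]
9   8 166]
 [ 11   3   4   2  25  57   3   3   2 122]
 [  4   6   2  69 238 185   8   8   3   6]
 [  5   3   3  10 206 110   2   9  10   1]
 [  3   5   5   3   7   3   5  10   4   3]]
[[ 97   6   3   5   5   7   5   4  57 101]
 [ 97   0   3   3   5   5   5   3  56 102]
 [100  27  -9   1   4   4  -3  -8  71  94]
 [101  35   6  -3  -7  -3   4   6  73 105]
 [104  51   4   6   5   5   8   3  71 104]
 [108  62   6   5   7   3   5   4  74 106]
 [103  71   6   5   5  14   8   4  61  65]
 [104  82   7  -3  -1  17   6   1  55  51]
 [111  80  -9 -12 -11 -11 -13 -14  17  48]
 [102  97  -8  -6  13   5 -14 -13  22  47]
 [104 102   9 -10   8  -6 -13   0  40  42]
 [104 103 104  28  12   9  17  35  43  44]]
```

Two changed blobs are visible inside the jar bottom (side view around px (265,246)), and five nuts remain in the trough: so two nuts are in the jar. I'll lay the scoop back in its old spot, which is clear of nuts.

Call:
carry_out:
  targets:
    - {"slide":[0.2,2.0,-1],"dr":[-2,0,0],"hand":1}
    - {"slide":[0.2,3.9,-3],"dr":[-4,0,0],"hand":1}
    - {"slide":[0.2,3.9,-6],"dr":[-4,0,0],"hand":1}
    - {"slide":[0.2,3.9,-9],"dr":[-4,0,0],"hand":1}
    - {"slide":[0.2,3.9,-11.2],"dr":[-4,0,0],"hand":1}
    - {"slide":[0.2,3.9,-12.4],"dr":[-4,0,0],"hand":1}
    - {"slide":[0.2,3.9,-12.8],"dr":[-4,0,0],"hand":1}
    - {"slide":[0.2,3.9,-12.8],"dr":[-4,0,0],"hand":1}

```text
clock: 13.6
position: [0.4957, 0.4022, 0.048]
tool_rot: [0.711, 0.703, -0.024, 0.025]
force: [0.4, 0.4, -1.3]
opening: 0.0133
grasp_force: 107.8
```

Call:
carry_out:
  targets:
    - {"slide":[0,0,-0.2],"dr":[0,0,0],"hand":1}
    - {"slide":[0,0,-0.3],"dr":[0,0,0],"hand":1}
    - {"slide":[0,0,-0.3],"dr":[0,0,0],"hand":1}

```text
clock: 13.9
position: [0.4955, 0.4028, 0.0453]
tool_rot: [0.71, 0.703, -0.024, 0.025]
force: [-0.6, 0.6, -0.5]
opening: 0.0133
grasp_force: 107.8
```

```bash
python3 -c "
from h import *
s=arm.sense();print(s['position'],s['force'],s['clock'])
plan(x0=.44,x1=.57,y0=.24,y1=.38,zr=(.005,.1))"
```

```text
[0.49554593 0.40284693 0.04534308] [-0.57854854  0.6220172  -0.47962277] 13.9
x from 0.44 step 0.006
0.24  38n 20n 13n 26n 26n 11n 14n  9n 11n 11n  9n 13n 13n 15n 14n 10n 12n 12n 12n 27n 52n 54n
0.246  38n 27n 13n 11n 12n 13n 11n 10n 14n 11n 10n  9n  9n 14n 10n 12n 13n 12n 12n 23n 39n 48n
0.252  39n 32n 20n 11n 17n 11n 10n 11n 15n 12n 10n 12n 11n 15n 10n 12n 12n 16n  7n 17n 43n 56n
0.258  47n 30n 18n  8n 13n 10n 12n 11n  8n 11n 11n 12n  9n 11n 14n 10n 12n  9n 13n 28n 43n 16 
0.264  43n 30n 13n 12n 21n 16n 13n 20n 13n 10n 17n 10n 14n 10n 13n 25n 13n 24n 12n 15n 38n 46n
0.27  40n 32n 25n 11  27  16s 13s 13s 13  11  15s 14s 29s 26s 26n 30n 28n 33n 26n 22n 35n 46n
0.276  43n 29n 25   9n 24  21s 13s 16s 16s 13s 20s 18s 28s 30s 22n 29n 33n 30n 29n 22n 29n 50n
0.282  39n 31n 22n 11n 28s 32s 13s 15s 15s 14s 18s 11s 15s 33s 25   6n 27n 29n 31n 23n 35n 49n
0.288  46n 38n 21n 13n 35s 29s 17s 16s 14s 20s 14s 14s 25s 35s 30n 20n 19n 29n 28n 14n 32n 36n
0.294  43n 39n 23n 11n 39s 32s 15s 14s 16s 17s 14s 15s 40s 30s 33n 11n 13n  9n 11n   . 34n 37n
0.3  52n 38n 27  12n 37s 35s 17s 22s 14s 11s 15s 12
[... 574 characters left out ...]
 45s 46s 11n 12n 11n 12n 18n 20n 37n
0.342  51n 47n 28s 12n 21s 45s 46s 49s 52s 47s 48s 47s 47s 48s 41s 17n 18n 20n 20n 18n 27n 22n
0.348  51n 43n 36n 21n 11n 41s 44s 46s 66s 55s 50s 47s 45s 40s 46  17  18n 24  21n 28n 20n 29n
0.354  53n 46n 34n 19n 19n 17    . 72  56s 60s 55s 50  14n 20n 18n 19  23n 29n 33n 22n 32n 27n
0.36  52n 43n 38n 31n 29n 34    . 56  61s 63s 70s 58  45n 36n 25n 23n 33n 39n 40n 30n 39n 30n
0.366  49n 50n 34n 41n 29n 30  37  65  61  65s 66s 61  44n 29  37n 37  31n 43n 34n 41n 43n 39n
0.372  53n 47n 36n 40n 39n 50n 39n 77n 74s 77s 68s 68  47n 40n 47n 37n 46n 38n 48n 40  45n 51n
0.378  50n 45n 50n 43n 45n 41n 53n 66n 80n 75s 81s 70s 47n 54n 57n 45n 44n 48n 56n 51n 53n 46n
```

The scoop lies flat on the trough floor. Release, rise, and travel to the empty jar.

Call:
carry_out:
  targets:
    - {"slide":[0,0,0],"dr":[0,0,0],"hand":0.5}
    - {"slide":[0,0,0],"dr":[0,0,0],"hand":0.5}
    - {"slide":[0,0,0],"dr":[0,0,0],"hand":0.5}
    - {"slide":[0,0.1,2],"dr":[0,0,0],"hand":0.5}
    - {"slide":[0,0.4,6],"dr":[0,0,0],"hand":0.5}
    - {"slide":[0,0.4,10],"dr":[0,0,0],"hand":0.5}
    - {"slide":[0,0,14],"dr":[4,0,0],"hand":0.3}
    - {"slide":[0,-2,17],"dr":[4,0,0],"hand":0}

```text
clock: 14.8
position: [0.4962, 0.3831, 0.2178]
tool_rot: [0.71, 0.704, 0.002, -0.0]
force: [0.0, -0.6, 0.1]
opening: 0.0701
grasp_force: 0.0
```

Call:
carry_out:
  targets:
    - {"slide":[-0.6,-4,0],"dr":[0,0,1],"hand":0}
    - {"slide":[-1.2,-9,0],"dr":[0,0,3],"hand":0}
    - {"slide":[-1.9,-14,0],"dr":[0,0,5],"hand":0}
    - {"slide":[-2.6,-19,0],"dr":[0,0,5],"hand":0}
    - {"slide":[-3.4,-24,0],"dr":[0,0,5],"hand":0}
    - {"slide":[-4.2,-29,0],"dr":[0,0,5],"hand":0}
    - {"slide":[-5.0,-34,0],"dr":[0,0,5],"hand":0}
    - {"slide":[-5.8,-38,0],"dr":[0,0,5],"hand":0}

```text
clock: 15.6
position: [0.4365, -0.0006, 0.2145]
tool_rot: [0.68, 0.733, 0.001, -0.0]
force: [0.4, -1.0, 0.0]
opening: 0.0854
grasp_force: 0.0
```

Call:
carry_out:
  targets:
    - {"slide":[-0.2,-2.5,0],"dr":[0,0,0],"hand":0}
    - {"slide":[-0.2,-2.9,-1],"dr":[0,0,0],"hand":0}
    - {"slide":[-0.2,-2.9,-2],"dr":[0,0,0],"hand":0}
    - {"slide":[-0.2,-2.9,-2],"dr":[0,0,0],"hand":0}
    - {"slide":[-0.2,-2.9,-2],"dr":[0,0,0],"hand":0}

```text
clock: 16.1
position: [0.4348, -0.0252, 0.1939]
tool_rot: [0.678, 0.735, -0.001, 0.0]
force: [0.7, -0.5, -0.9]
opening: 0.0854
grasp_force: 0.0
```

```bash
python3 - <<'E'
from h import *
from scipy.optimize import least_squares
from scipy.spatial.transform import Rotation as R
s=arm.sense();print(s['position'],s['force'],s['opening'],s['clock']);print(R.from_quat(s['tool_rot']).as_matrix().round(3))
p=s['position']
A=[]
for n in("scene","side","wrist"):
    q=snap(n)["P"].reshape(-1,3); A.append(q)
P=np.concatenate(A)
q=P[(np.hypot(P[:,0]-.4354,P[:,1]+.0262)<.045)&(P[:,2]>.03)&(P[:,2]<.112)]
f=least_squares(lambda a:np.hypot(q[:,0]-a[0],q[:,1]-a[1])-.034,[.4354,-.0262],loss="soft_l1",f_scale=.002);print("jar",f.x,len(q))
w=A[2]
for a,b in((p[0]-.075,p[0]-.035),(p[0]+.035,p[0]+.075)):
    m=(w[:,0]>a)&(w[:,0]<b)&(abs(w[:,1]-p[1])<.02)&(w[:,2]>.14)&(w[:,2]<.28);z=w[m]
    k=z[:,2]<np.percentile(z[:,2],3);print("tip",len(z),z[k].mean(0),z[:,2].min())
q=P[(np.hypot(P[:,0]-.5,P[:,1]-.31)<.02)&(P[:,2]<.1)];print("pan floor z",np.median(q[:,2]))
E
```

```text
[ 0.43481988 -0.02523795  0.19393125] [ 0.7055168  -0.54895173 -0.91904366] 0.08539221801763484 16.1
[[-0.08   0.997 -0.001]
 [ 0.997  0.08  -0.002]
 [-0.001 -0.002 -1.   ]]
jar [ 0.43525065 -0.02625403] 1528
tip 4460 [ 0.39261948 -0.02870777  0.23585483] 0.23312568801092684
tip 4440 [ 0.47789021 -0.02164951  0.23592238] 0.2326748924208799
pan floor z 0.01090094394642406
```

Call:
carry_out:
  targets:
    - {"slide":[0.05,-0.1,-4],"dr":[0,0,0],"hand":0}
    - {"slide":[0.05,-0.1,-8],"dr":[0,0,0],"hand":0}
    - {"slide":[0.05,-0.1,-11.5],"dr":[0,0,0],"hand":0}
    - {"slide":[0.05,-0.1,-13.5],"dr":[0,0,0],"hand":0}
    - {"slide":[0.05,-0.1,-14],"dr":[0,0,0],"hand":0}
    - {"slide":[0.05,-0.1,-14],"dr":[0,0,0],"hand":0.2}
    - {"slide":[0.05,-0.1,-14],"dr":[0,0,0],"hand":0.5}
    - {"slide":[0.05,-0.1,-14],"dr":[0,0,0],"hand":0.5}
  squeeze: 50

```text
clock: 17.05
position: [0.4366, -0.0272, 0.0555]
tool_rot: [0.679, 0.734, 0.001, 0.0]
force: [-0.2, -0.4, -4.3]
opening: 0.0654
grasp_force: 56.0
```

Call:
carry_out:
  targets:
    - {"slide":[0,0,1],"dr":[0,0,0],"hand":0.5}
    - {"slide":[0,0,4],"dr":[0,0,0],"hand":0.5}
    - {"slide":[0,-0.5,8],"dr":[0,0,0],"hand":0.5}
    - {"slide":[1,-2,11],"dr":[0,0,0],"hand":0.5}
    - {"slide":[3.5,-5,12.5],"dr":[0,0,0],"hand":0.5}
    - {"slide":[6.5,-8.6,12.5],"dr":[0,0,0],"hand":0.5}
    - {"slide":[9.5,-12.2,12.5],"dr":[0,0,0],"hand":0.5}
    - {"slide":[12.5,-15.8,12.5],"dr":[0,0,0],"hand":0.5}

```text
clock: 17.85
position: [0.5621, -0.1854, 0.1796]
tool_rot: [0.678, 0.735, 0.001, -0.0]
force: [1.0, 0.9, -2.4]
opening: 0.0658
grasp_force: 58.2
```

Call:
carry_out:
  targets:
    - {"slide":[2.7,-3,0],"dr":[0,0,0],"hand":0.5}
    - {"slide":[4.9,-5.4,0],"dr":[0,0,0],"hand":0.5}
    - {"slide":[5.9,-6.5,0],"dr":[0,0,0],"hand":0.5}
    - {"slide":[5.9,-6.5,-0.5],"dr":[0,0,0],"hand":0.5}
    - {"slide":[5.9,-6.5,-1],"dr":[0,0,0],"hand":0.5}
    - {"slide":[5.9,-6.5,-1],"dr":[0,0,0],"hand":0.5}

```text
clock: 18.45
position: [0.6184, -0.2482, 0.1681]
tool_rot: [0.679, 0.734, 0.0, -0.002]
force: [-0.6, 1.0, -4.5]
opening: 0.0653
grasp_force: 58.2
```

```bash
cat >> h.py <<'E'
def jars(L):
    from scipy.optimize import least_squares
    s=arm.sense();print(s['position'],s['force'],s['opening'],s['clock'])
    P=np.concatenate([snap(n)["P"].reshape(-1,3) for n in("scene","side")])
    for n,c,z0,z1,r in L:
        m=(np.hypot(P[:,0]-c[0],P[:,1]-c[1])<r+.012)&(P[:,2]>z0)&(P[:,2]<z1)
        q=P[m]
        f=least_squares(lambda a:np.hypot(q[:,0]-a[0]-a[2]*(q[:,2]-z0),q[:,1]-a[1]-a[3]*(q[:,2]-z0))-r,[*c,0,0],loss="soft_l1",f_scale=.002)
        c2=P[(np.hypot(P[:,0]-c[0],P[:,1]-c[1])<.03)]
        print(n,len(q),f.x[:2].round(4),"lean",f.x[2:].round(3),"z",np.percentile(q[:,2],[1,99]).round(3))
    return P
E
python3 - <<'E'
from h import *
p=arm.sense()['position']
P=jars([("mid",p[:2],.125,.20,.034),("tall",(.6284,-.3361),.085,.215,.034)])
q=P[(np.hypot(P[:,0]-p[0],P[:,1]-p[1])<.037)&(P[:,2]>.09)];z=np.sort(q[:,2]);print("jar bottom z",z[:10].round(4))
E
```

```text
[ 0.61836317 -0.24817451  0.16805081] [-0.57562099  1.0088986  -4.46090018] 0.06530663429950248 18.45
mid 885 [ 0.6176 -0.2467] lean [ 0.007 -0.002] z [0.126 0.199]
tall 1505 [ 0.6286 -0.3363] lean [-0.006  0.007] z [0.087 0.215]
jar bottom z [0.1098 0.1103 0.1113 0.1119 0.1123 0.1123 0.1125 0.1126 0.1127 0.1127]
```

Call:
carry_out:
  targets:
    - {"slide":[0.6,-0.8,0],"dr":[0,0,0],"hand":0.5}
    - {"slide":[0.6,-1.6,0],"dr":[0,0,0],"hand":0.5}
    - {"slide":[0.6,-1.6,-0.8],"dr":[0,0,0],"hand":0.5}
    - {"slide":[0.6,-1.6,-1.8],"dr":[0,0,0],"hand":0.5}
    - {"slide":[0.6,-1.6,-2.5],"dr":[0,0,0],"hand":0.5}
    - {"slide":[0.6,-1.6,-2.8],"dr":[0,0,0],"hand":0.5}
    - {"slide":[0.6,-1.6,-2.9],"dr":[0,0,0],"hand":0.5}

```text
clock: 19.25
position: [0.625, -0.2662, 0.1393]
tool_rot: [0.679, 0.734, -0.0, -0.001]
force: [1.4, 0.2, -3.6]
opening: 0.0661
grasp_force: 58.1
```

```bash
python3 - <<'E'
from h import *
p=arm.sense()['position']
P=jars([("mid",p[:2],.09,.18,.034),("tall",(.6284,-.3361),.085,.215,.034)])
q=P[(np.hypot(P[:,0]-p[0],P[:,1]-p[1])<.02)&(P[:,2]>.09)&(P[:,2]<.23)]
E
```

```text
[ 0.62499413 -0.26617962  0.13927092] [ 1.42919939  0.1651884  -3.60588115] 0.06606275847767308 19.25
mid 910 [ 0.6243 -0.2654] lean [0.005 0.008] z [0.091 0.179]
tall 1317 [ 0.6288 -0.3361] lean [-0.017  0.008] z [0.086 0.215]
```

Call:
carry_out:
  targets:
    - {"slide":[-0.1,0.15,-0.1],"dr":[0,0,0],"hand":0.5}
    - {"slide":[-0.1,0.15,-0.2],"dr":[0,0,0],"hand":0.5}
    - {"slide":[-0.1,0.15,-0.3],"dr":[0,0,0],"hand":0.5}
    - {"slide":[-0.1,0.15,-0.4],"dr":[0,0,0],"hand":0.5}
    - {"slide":[-0.1,0.15,-0.4],"dr":[0,0,0],"hand":0.5}

```text
clock: 19.85
position: [0.6246, -0.265, 0.1364]
tool_rot: [0.679, 0.734, -0.0, -0.0]
force: [-0.6, -0.3, -3.7]
opening: 0.0652
grasp_force: 58.2
```

Call:
carry_out:
  targets:
    - {"slide":[0,0,-0.1],"dr":[0,0,0],"hand":0.5}
    - {"slide":[0,0,-0.15],"dr":[0,0,0],"hand":0.5}
    - {"slide":[0,0,-0.15],"dr":[0,0,0],"hand":0.5}

```text
clock: 20.15
position: [0.6247, -0.2654, 0.1357]
tool_rot: [0.679, 0.734, 0.0, 0.0]
force: [-1.6, 1.0, 0.9]
opening: 0.0653
grasp_force: 58.5
```

Call:
carry_out:
  targets:
    - {"slide":[0,0,0],"dr":[0,0,0],"hand":0.2}
    - {"slide":[0,0,0],"dr":[0,0,0],"hand":0}
    - {"slide":[0,0,0],"dr":[0,0,0],"hand":0}
    - {"slide":[0,0,0.5],"dr":[0,0,0],"hand":0}
    - {"slide":[0,0,2],"dr":[0,0,0],"hand":0}
    - {"slide":[0,0,5.5],"dr":[0,0,0],"hand":0}
    - {"slide":[0,0,8],"dr":[0,0,0],"hand":0}
    - {"slide":[-2,0.5,8.5],"dr":[0,0,0],"hand":0}

```text
clock: 20.95
position: [0.609, -0.2621, 0.2259]
tool_rot: [0.679, 0.734, 0.001, 0.005]
force: [-0.1, 0.3, 0.6]
opening: 0.0853
grasp_force: 0.0
```

Call:
carry_out:
  targets:
    - {"slide":[-4,1,0],"dr":[0,0,0],"hand":0}
    - {"slide":[-8.5,2.5,0],"dr":[0,0,0],"hand":0}
    - {"slide":[-13,4,-1],"dr":[0,0,0],"hand":0}
    - {"slide":[-16,4.7,-3],"dr":[0,0,0],"hand":0}
    - {"slide":[-16.7,4.8,-4],"dr":[0,0,0],"hand":0}
    - {"slide":[-16.7,4.8,-4],"dr":[0,0,0],"hand":0}
    - {"slide":[-16.7,4.8,-4],"dr":[0,0,0],"hand":0}

```text
clock: 21.65
position: [0.4397, -0.2128, 0.1815]
tool_rot: [0.679, 0.734, 0.001, 0.002]
force: [0.6, -1.0, 0.6]
opening: 0.0854
grasp_force: 0.0
```

```bash
python3 - <<'E'
from h import *
jars([("mid",(.6235,-.264),.085,.195,.034),("tall",(.6284,-.3361),.085,.215,.034),("short",(.4381,-.2125),.01,.095,.034)])
E
```

```text
[ 0.4397137  -0.21282697  0.18147276] [ 0.56495202 -1.04080026  0.57009366] 0.08542077007951174 21.65
mid 1390 [ 0.6236 -0.2639] lean [ 0.011 -0.013] z [0.087 0.195]
tall 1665 [ 0.6276 -0.3357] lean [0.007 0.001] z [0.088 0.215]
short 1010 [ 0.4385 -0.2128] lean [-0.007  0.01 ] z [0.011 0.095]
```

Call:
carry_out:
  targets:
    - {"slide":[-0.1,0,-4],"dr":[0,0,0],"hand":0}
    - {"slide":[-0.1,0,-8],"dr":[0,0,0],"hand":0}
    - {"slide":[-0.1,0,-11.8],"dr":[0,0,0],"hand":0}
    - {"slide":[-0.1,0,-14.0],"dr":[0,0,0],"hand":0}
    - {"slide":[-0.1,0,-14.5],"dr":[0,0,0],"hand":0}
    - {"slide":[-0.1,0,-14.5],"dr":[0,0,0],"hand":0.2}
    - {"slide":[-0.1,0,-14.5],"dr":[0,0,0],"hand":0.5}
    - {"slide":[-0.1,0,-14.5],"dr":[0,0,0],"hand":0.5}
  squeeze: 50

```text
clock: 22.55
position: [0.438, -0.2126, 0.0362]
tool_rot: [0.679, 0.734, 0.001, 0.001]
force: [-0.1, -0.3, -2.7]
opening: 0.0667
grasp_force: 56.3
```

Call:
carry_out:
  targets:
    - {"slide":[0,0,1],"dr":[0,0,0],"hand":0.5}
    - {"slide":[0,0,4],"dr":[0,0,0],"hand":0.5}
    - {"slide":[0.5,0.2,8],"dr":[0,0,0],"hand":0.5}
    - {"slide":[2.5,0.8,11.5],"dr":[0,0,0],"hand":0.5}
    - {"slide":[6,1.6,12.5],"dr":[0,0,0],"hand":0.5}
    - {"slide":[10,2.4,12.5],"dr":[0,0,0],"hand":0.5}
    - {"slide":[14,3.2,12.5],"dr":[0,0,0],"hand":0.5}
    - {"slide":[16.5,3.5,12.5],"dr":[0,0,0],"hand":0.5}

```text
clock: 23.35
position: [0.6054, -0.174, 0.1611]
tool_rot: [0.678, 0.735, 0.001, 0.001]
force: [-0.2, 0.3, -2.2]
opening: 0.0669
grasp_force: 57.8
```

Call:
carry_out:
  targets:
    - {"slide":[1.3,0,0],"dr":[0,0,0],"hand":0.5}
    - {"slide":[1.3,0,-1],"dr":[0,0,0],"hand":0.5}
    - {"slide":[1.3,0,-1.5],"dr":[0,0,0],"hand":0.5}
    - {"slide":[1.3,0,-1.5],"dr":[0,0,0],"hand":0.5}
    - {"slide":[1.3,0,-1.5],"dr":[0,0,0],"hand":0.5}

```text
clock: 23.85
position: [0.613, -0.1775, 0.1448]
tool_rot: [0.68, 0.733, -0.0, -0.001]
force: [0.3, 0.2, -2.5]
opening: 0.0667
grasp_force: 57.8
```

```bash
python3 - <<'E'
from h import *
p=arm.sense()['position']
P=jars([("short",p[:2],.125,.18,.034),("mid",(.6236,-.264),.085,.195,.034),("tall",(.628,-.336),.085,.215,.034)])
q=P[(np.hypot(P[:,0]-p[0],P[:,1]-p[1])<.037)&(P[:,2]>.09)];print("bottom",np.sort(q[:,2])[:10].round(4))
E
```

```text
[ 0.61300927 -0.17747346  0.14477199] [ 0.30398051  0.1655736  -2.49886484] 0.06667526559337558 23.85
short 589 [ 0.6134 -0.1765] lean [-0.011 -0.008] z [0.126 0.179]
mid 1150 [ 0.6237 -0.2637] lean [ 0.012 -0.019] z [0.085 0.195]
tall 1670 [ 0.6282 -0.336 ] lean [-0.001  0.005] z [0.086 0.215]
bottom [0.1053 0.1066 0.1069 0.107  0.1071 0.1077 0.1082 0.1086 0.1086 0.1089]
```

Call:
carry_out:
  targets:
    - {"slide":[0.5,-0.8,0],"dr":[0,0,0],"hand":0.5}
    - {"slide":[0.5,-1.5,0],"dr":[0,0,0],"hand":0.5}
    - {"slide":[0.5,-1.5,-0.6],"dr":[0,0,0],"hand":0.5}
    - {"slide":[0.5,-1.5,-1.5],"dr":[0,0,0],"hand":0.5}
    - {"slide":[0.5,-1.5,-2.2],"dr":[0,0,0],"hand":0.5}
    - {"slide":[0.5,-1.5,-2.5],"dr":[0,0,0],"hand":0.5}
    - {"slide":[0.5,-1.5,-2.5],"dr":[0,0,0],"hand":0.5}

```text
clock: 24.65
position: [0.6189, -0.1914, 0.1187]
tool_rot: [0.679, 0.734, -0.0, -0.001]
force: [-0.2, 0.1, -2.5]
opening: 0.0669
grasp_force: 57.8
```

```bash
python3 - <<'E'
from h import *
p=arm.sense()['position']
P=jars([("short",p[:2],.09,.16,.034),("mid",(.6236,-.264),.085,.195,.034)])
E
```

```text
[ 0.61894506 -0.191379    0.11874748] [-0.15868059  0.09194933 -2.46353098] 0.06689745216415333 24.65
short 652 [ 0.6191 -0.1911] lean [0.002 0.008] z [0.091 0.159]
mid 998 [ 0.6243 -0.2646] lean [-0.015  0.004] z [0.086 0.195]
```

Call:
carry_out:
  targets:
    - {"slide":[-0.1,0,-0.1],"dr":[0,0,0],"hand":0.5}
    - {"slide":[-0.1,0,-0.2],"dr":[0,0,0],"hand":0.5}
    - {"slide":[-0.1,0,-0.25],"dr":[0,0,0],"hand":0.5}
    - {"slide":[-0.1,0,-0.3],"dr":[0,0,0],"hand":0.5}
    - {"slide":[-0.1,0,-0.3],"dr":[0,0,0],"hand":0.5}

```text
clock: 25.25
position: [0.6186, -0.1921, 0.117]
tool_rot: [0.679, 0.734, 0.0, -0.0]
force: [0.8, -0.8, -3.6]
opening: 0.0669
grasp_force: 57.8
```

Call:
carry_out:
  targets:
    - {"slide":[0,0,-0.1],"dr":[0,0,0],"hand":0.5}
    - {"slide":[0,0,-0.15],"dr":[0,0,0],"hand":0.5}
    - {"slide":[0,0,-0.15],"dr":[0,0,0],"hand":0.5}

```text
clock: 25.55
position: [0.6188, -0.1922, 0.1162]
tool_rot: [0.679, 0.734, 0.0, 0.0]
force: [-1.7, -0.0, 2.0]
opening: 0.0668
grasp_force: 58.2
```

Call:
carry_out:
  targets:
    - {"slide":[0,0,0],"dr":[0,0,0],"hand":0.2}
    - {"slide":[0,0,0],"dr":[0,0,0],"hand":0}
    - {"slide":[0,0,0],"dr":[0,0,0],"hand":0}
    - {"slide":[0,0,0.5],"dr":[0,0,0],"hand":0}
    - {"slide":[0,0,2.5],"dr":[0,0,0],"hand":0}
    - {"slide":[0,0,6.5],"dr":[0,0,0],"hand":0}
    - {"slide":[0,0,11],"dr":[0,0,0],"hand":0}
    - {"slide":[-4,0,14],"dr":[0,0,0],"hand":0}

```text
clock: 26.35
position: [0.5843, -0.191, 0.2595]
tool_rot: [0.677, 0.736, 0.001, 0.004]
force: [-0.2, 1.1, 1.7]
opening: 0.0855
grasp_force: 0.0
```

Call:
carry_out:
  targets:
    - {"slide":[-4,4,1],"dr":[0,0,0],"hand":0}
    - {"slide":[-8,8,2],"dr":[0,0,0],"hand":0}
    - {"slide":[-12,12,3],"dr":[0,0,0],"hand":0}
    - {"slide":[-14,14,4],"dr":[0,0,0],"hand":0}
    - {"slide":[-14,14,4],"dr":[0,0,0],"hand":0}

```text
clock: 26.85
position: [0.4386, -0.0504, 0.2956]
tool_rot: [0.679, 0.735, 0.003, -0.001]
force: [1.5, 1.8, -2.4]
opening: 0.0853
grasp_force: 0.0
```

```bash
python3 - <<'E'
from h import *
jars([("short",(.6185,-.192),.085,.175,.034),("mid",(.6236,-.264),.085,.195,.034),("tall",(.628,-.336),.085,.215,.034),("crock",(.6118,-.0453),.09,.15,.036),("mug",(.426,-.4559),.02,.08,.038),("ger",(.759,.1374),.01,.07,.036)])
a=snap("side")["img"][150:330,180:420];b=snap("scene")["img"][110:320,110:430]
cv2.imwrite("pics/end.png",np.hstack([cv2.resize(a,(400,300),interpolation=2),cv2.resize(b,(400,300),interpolation=2)]))
E
```

```text
[ 0.43858563 -0.05040827  0.2956491 ] [ 1.52824398  1.80237599 -2.37949547] 0.08528761196996426 26.85
short 1137 [ 0.6191 -0.1915] lean [ 0.006 -0.013] z [0.087 0.175]
mid 1300 [ 0.6233 -0.2636] lean [ 0.008 -0.006] z [0.086 0.195]
tall 1642 [ 0.6281 -0.3358] lean [-0.001  0.003] z [0.087 0.215]
crock 948 [ 0.6139 -0.0459] lean [-0.077  0.013] z [0.092 0.15 ]
mug 1271 [ 0.4257 -0.4562] lean [0.009 0.008] z [0.021 0.08 ]
ger 594 [0.761  0.1384] lean [-0.068 -0.031] z [0.011 0.069]
```

View pics/end.png

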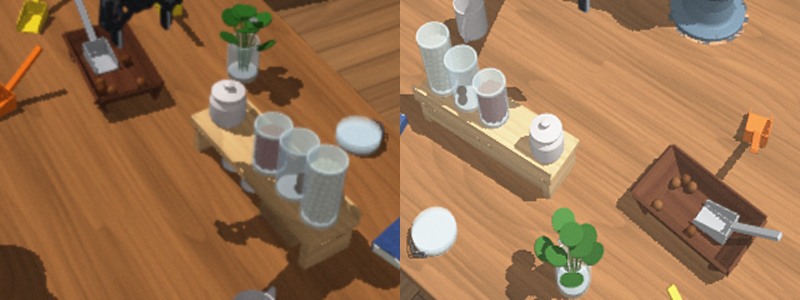

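The right view shows the row tall–mid–short at (435,60), (460,75), (490,97), with nuts in the mid jar at (462,97). The scoop lies in the trough at (715,222), and no nuts are spilled.

```bash
python3 -c "
from rig import arm
print(arm.finish_job())"
```

```text
the job is handed in; nothing more can be done
None
```

The job is handed in at about 27 s: two nuts are in the jar with none spilled, the scoop is back in the trough, and the jars stand tall–mid–short on the shelf with gaps of about 4–5 mm.

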